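# Dock the sample tray on the shaker

## Robot

A 7-joint arm with a two-finger parallel gripper is mounted at the origin on a cart in front of the work surface, level with it; the furniture and walls round the work are solid. World frame = base frame: x ahead of the robot, y to its left, z up, the work surface at z = 0. Lengths are in m, angles in rad, forces in N, time in s.
With the tool pointing down it reaches from about 0.35 to 0.9 m from the base axis. Payload 7.2 kg.
Tool frame: the origin (TCP) lies on the centre line of the jaws, within the pads' length; the fingertips stand 22 mm ahead of it and the grasp point (between the pads) lies 3 mm ahead of it (env.tips_ahead is the distance from the TCP to the fingertips, in m); z points along the fingers, y is the direction in which the jaws open and shut (so a half turn about z gives the same grasp; the last joint's range is limited). The gripper opens to 88 mm and grips with 3 to 60 N. Pads are 20 mm wide; open, the fingers measure 115 mm over their backs; the gripper's body (75 mm by 178 mm) begins 61 mm behind the grasp point.
Start: joints at [-1.285, 0.411, -0.013, 1.596, 0.006, 1.134, -0.082], TCP at [0.217, 0.586, 0.245] pointing down, gripper open.
Joint ranges: [-2.95, 2.95], [-0.29, 1.99], [-1.47, 1.44], [0.14, 2.54], [-1.03, 4.17], [0.13, 1.85], [-2.86, 2.86]. Speed limits (rad/s): [2.39, 2.39, 3.01, 3.01, 3.14, 3.14, 3.14].

## Interface

Orientations are given as a rotation vector (axis times angle).
In Python, from cell import status, vision, env gives the robot as it stands.
- The arm moves only by the tool servo_tool, never from a script. Its argument "increments" is a list of rows, each an object with "hand": the opening, from -1 (shut) to 1 (fully open); "xyz": the shift along the tool's x, y, z in m, a list of three; "delta_rot": the turn, a rotation vector about the tool's x, y, z in rad, a list of three. In form: [{"hand": hand, "xyz": [tx, ty, tz], "delta_rot": [wx, wy, wz]}, ...]. A call has 1 to 12 rows; each row shifts and turns the commanded pose from where the row before left it, along the tool's axes as they then stand; what a row does not reach is not made up. A row lasts 1/10 s, in which the tool goes at most 50 mm and 8.59 degrees, less where a joint would pass 70% of its speed; a pose out of reach is approached as far as the arm can. A call is refused whole if a number of a shift passes 0.05 or a number of a turn 0.15, either way. A call with a gripper value outside its range is refused whole. The fingers move at their own pace and stop on an object; the grip force is fixed at half the most. Time passes only in rows, so rows that do not move let the fingers close. It gives the time, the measured TCP pose, the force and the opening at its end, in the units of the state.
- status.get_obs(): the state, without advancing time (a new reading comes with each control period).
- vision.read_camera(name): name is "scene" or "side" or "wrist"; returns a dict with "pixels" (384x512x3 uint8, red, green, blue), "z_map" (384x512 float32, m along the optical axis (not along the pixel's ray), 0 where there is no reading), "mtx" (3x3 intrinsics, pixels), "position" and "attitude" of the camera in the world. Camera axes: x right, y down, z forward; pixel columns grow to the right and rows downward; lengths in m; the calibration is good to about 2 mm. A picture is of the moment at which its call begins.
- env.job_done(): hands the job in, once; it reports no verdict.
The state is a dict: "t": time; "qpos": joint angles; "qvel": joint speeds; "tau": joint torques, N m; "tool_pos": TCP position; "eef_rot": TCP orientation; "ft_force": force on the tool from outside, world axes, zero at the start; "torque": the same for the moment, N m; "width": finger opening in m.
Only numpy, scipy, OpenCV 4.12 (cv2) and the standard library are available. Lean on these libraries where they do the work, as an engineer would, in place of code of your own. Each camera call takes 0.05 s, during which the arm holds its last target.

## Task

Secure the loaded steel tray on the shaker: push it endwise until its far end is fully home under the blue hook, then, pushing near its free end, gently swing it about the hooked end towards the rail until the red catch pops up and holds it against the sprung buffer. Keep the tube rack standing in the tray, never lean on the tray with more than about 20 N, leave the other things alone and let go.

Things in the scene. Friction and masses are not known exactly. Their poses are not given: they have to be found in the camera images.
- shaker: Low white shaker, fixed on the bench; aluminium platform 296x240 mm, flat top 78 mm above the bench. Origin: on the bench under its middle; x points from the control panel to the hook end, y to the rail side, z up. Hook, roller, rail, buffer and catch form one carrier bolted in cross slots: it may sit up to 14 mm to either side of its nominal y, which is not measured; its x is exact.
- steel_tray: Loose shallow tray, 0.35 kg plus rack; upright sides 148 mm (x) by 238 mm (y) apart at working height, 21 mm high, rim a little wider. Origin: centre of its underside; y along its length to the hook end, x to the side to push on. It starts swung 17 to 21 deg out from the rail, its hook end 2 to 4 cm short of the hook; docked, its y lies along the shaker's x and its x along the shaker's -y.
- tray_hook_corner (a point): Tray corner (x +74, y +119, z +11 mm) that goes under the hook, against its stop and inside the white roller. In shaker coordinates, mm: stop face x 119.5, nominal y -83 to +7, lip 24.5 to 27.5 above the platform, 18 deep; free-turning roller (radius 7) at x 99, nominal y -82: the fulcrum. Home: x 119, y -74. Keep it within 2 cm of the roller when hooking, else it may bind.
- catch (a joint): Red sprung catch in the platform at shaker x -72 (18 mm wide), hold face at nominal y -74.5. 0 m: down, under the tray; 0.010: fully up. It rises by itself once the tray's pushed side has passed its face, and holds the tray. Push nearer the free end, about shaker x -100. If the tray binds or creeps off the hook, back off and push afresh, or nudge it endwise again, slowly.
- buffer (a joint): Black rubber buffer beside the rail at shaker x -12, free face at nominal y +68. 0 m free, grows as it is pressed in (spring 1 N/mm, 2 N at 0, about 7 N when the catch engages at about 0.005). The hard aluminium rail (x -112 to -32, face nominal y +76.5, 15 mm high) stops the tray 3 mm past that point, where the force climbs at once; up to there a push at the free end meets about 5 to 15 N.
- green_rack: Green tube rack with coloured caps, 77x111x48 mm, standing loose in the tray; origin at the centre of its underside.
- timer: White lab timer lying on the bench, 62x68x21 mm; leave alone.
- foam_float: Blue foam float with three tubes on the bench, 50x72x16 mm; leave alone.
- wash_bottle: Clear wash bottle with white cap behind the shaker, 206 mm high; leave alone.
- bottle_tris: Brown reagent bottle with red cap behind the shaker, 115 mm high; leave alone.
There are look-alikes about, which are no part of the job. Of the things shaped like the green_rack, the green one is meant.

How it is judged:
On the way:
1. the tray's far end is home under the hook (x of tray_hook_corner in the frame of shaker above 0.113 m), for 0.2 s.
At the end, for the whole second after the job is handed in: The tray lies flat and still: hook corner within 9 mm of the stop (under the lip), its length within 2 deg of the shaker's x, the catch up (over 7 mm), the buffer pressed in by more than 3 mm by the held tray; the rack stands in the tray (value of joint catch above 0.007 m and value of joint buffer above 0.003 m and x of tray_hook_corner in the frame of shaker above 0.11 m and angle between the y axis of steel_tray and the x axis of shaker, either way round below 0.035 rad and angle between steel_tray's own z axis and vertical below 0.03 rad and linear speed of steel_tray below 0.01 m/s and angle between green_rack's own z axis and vertical below 0.1 rad and z of green_rack in the frame of steel_tray below 0.008 m and horizontal distance between green_rack and steel_tray below 0.09 m); the robot touches nothing.
It fails at once if the tray was leaned on too hard (over 25 N) (contact force between any of the fingers, the arm and steel_tray above 25 N).
It fails at once if the tube rack was tipped (angle between green_rack's own z axis and vertical above 0.5 rad).
It fails at once if a bystander was moved by over 30 mm (distance of any of timer, foam_float, wash_bottle, bottle_tris from where it was at the start of the episode above 0.03 m).
It also fails if it takes over 58 s, if anything falls off the work surface, if the arm or the gripper's body presses on something with over 40 N, if the wrist force passes 120 N, or if a joint passes its speed limit or range.

## Working session

There is one attempt and no reset: what is moved stays moved. The work goes in short steps, Python scripts to look and compute and a tool call to move; the robot and the scene stay as the last step left them, time stands still between calls to the robot, and variables do not carry over. Pictures are saved under pics/ and viewed, and the job is handed in when it is done.

Besides the shell and the picture viewer there is one more tool, called after "Call:" by a JSON object that holds its "api" and its "payload". servo_tool: Moves the arm, as the interface text tells. Its arguments: {"type":"object","properties":{"increments":{"type":"array","items":{"type":"object","properties":{"hand":{"type":"number"},"xyz":{"type":"array","items":{"type":"number"}},"delta_rot":{"type":"array","items":{"type":"number"}}}}}},"required":["increments"]}

```bash
ls; mkdir -p pics
cat > h.py <<'E'
import numpy as np, cv2
from cell import status, vision, env
from scipy.spatial.transform import Rotation as R
def rot(a):
    a=np.array(a,float)
    if a.shape==(3,3): return a
    if a.size==3: return R.from_rotvec(a).as_matrix()
    return R.from_quat(a).as_matrix()
def shot(n,fn):
    c=vision.read_camera(n); cv2.imwrite('pics/'+fn,c['pixels'][:,:,::-1]); np.savez('pics/'+fn[:-4]+'.npz',**{k:np.array(v) for k,v in c.items()}); return c
def load(fn): return dict(np.load('pics/'+fn+'.npz'))
def ray(c,uv):
    uv=np.atleast_2d(uv).astype(float); K=c['mtx']
    d=np.c_[(uv[:,0]-K[0,2])/K[0,0],(uv[:,1]-K[1,2])/K[1,1],np.ones(len(uv))]
    return d@rot(c['attitude']).T
def onplane(c,uv,z):
    d=ray(c,uv); p=np.array(c['position']); return p+d*((z-p[2])/d[:,2])[:,None]
def depthpt(c,uv):
    uv=np.atleast_2d(uv); d=ray(c,uv); z=np.array([c['z_map'][int(v),int(u)] for u,v in uv]); return np.array(c['position'])+d*z[:,None]
def cloud(c):
    v,u=np.mgrid[:384,:512]; d=ray(c,np.c_[u.ravel(),v.ravel()]); return (np.array(c['position'])+d*c['z_map'].ravel()[:,None]).reshape(384,512,3)
def proj(c,P):
    P=np.atleast_2d(P); q=(P-np.array(c['position']))@rot(c['attitude']); q=q@np.array(c['mtx']).T; return q[:,:2]/q[:,2:]
E
python3 - <<'E'
from h import *
for n in ['scene','side','wrist']:
    c=shot(n,n+'0.png'); print(n,c['position'],c['attitude'],c['mtx'])
print(status.get_obs(),env.tips_ahead)
E
```

```text
pics
scene [-0.16972365 -0.93654238  0.53671637] [-1.91507256  0.77546369 -0.51740842] [[366.18287116   0.         255.45460863]
 [  0.         366.18287116 192.48488215]
 [  0.           0.           1.        ]]
side [-0.19887059 -1.11398826  0.58200251] [-1.89369987  0.69350784 -0.44602459] [[432.62780824   0.         259.18039694]
 [  0.         432.62780824 191.40980611]
 [  0.           0.           1.        ]]
wrist [0.14548184 0.61166377 0.38437167] [2.38118319 1.65821795 0.23302217] [[291.66382792   0.         251.98567111]
 [  0.         291.66382792 190.25029336]
 [  0.           0.           1.        ]]
{'t': 0.15, 'qpos': array([-1.28520657,  0.41170199, -0.01273855,  1.59679617,  0.00557633,
        1.13432317, -0.08217921]), 'qvel': array([-4.84939975e-04, -3.00566721e-03,  9.85335631e-05, -4.55029122e-03,
        1.15784636e-03,  1.10555168e-03,  8.14944912e-05]), 'tau': array([ 1.86776721e-03, -5.88334608e+01,  6.42720144e-01, -2.91290849e+01,
       -5.37686900e-02,  1.58077403e-02,  6.45110231e-05]), 'tool_pos': array([0.21642218, 0.58596532, 0.24403371]), 'eef_rot': array([-5.52719355e-01, -3.09242644e+00,  1.85828803e-03]), 'ft_force': array([-0.25110557, -0.01138097,  0.22799564]), 'torque': array([-0.00748814,  0.0525404 , -0.03962258]), 'width': 0.08767285039996606} 0.022
```

View pics/scene0.png

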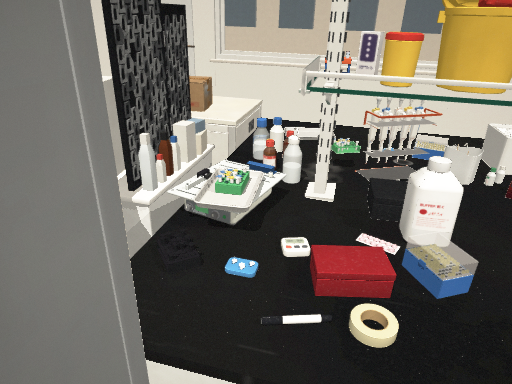

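View pics/side0.png

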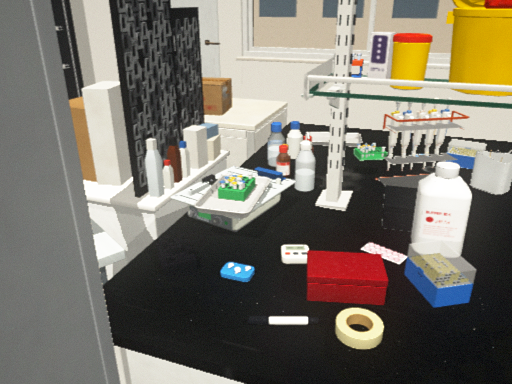

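View pics/wrist0.png

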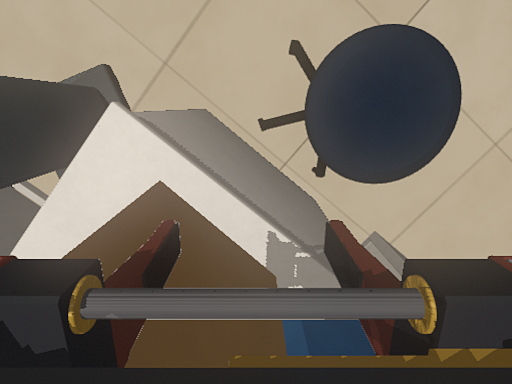

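The shaker with the tray and green rack is at about scene (232,185) and side (238,190). A second green rack at (345,145) is a look-alike on the bench. Next I enlarge the shaker.

Run:
```python
from h import *
for n,(u0,v0,u1,v1) in {'scene0':(160,145,310,235),'side0':(165,145,315,235)}.items():
    im=cv2.imread(f'pics/{n}.png')[v0:v1,u0:u1]; cv2.imwrite(f'pics/{n}_z.png',cv2.resize(im,None,fx=5.3,fy=5.3,interpolation=cv2.INTER_CUBIC))
c=load('scene0')
for uv in [(232,180),(200,170),(265,165),(185,185),(210,205),(240,267),(295,246),(292,160),(270,150),(345,146)]: print(uv,depthpt(c,uv).round(3))
```

```text
(232, 180) [[ 0.447 -0.243  0.119]]
(200, 170) [[ 0.693  0.238 -0.069]]
(265, 165) [[ 0.621 -0.204  0.106]]
(185, 185) [[ 0.366 -0.132  0.091]]
(210, 205) [[ 0.343 -0.275  0.091]]
(240, 267) [[ 0.294 -0.442  0.013]]
(295, 246) [[ 0.442 -0.482  0.022]]
(292, 160) [[ 0.752 -0.207  0.091]]
(270, 150) [[ 0.786 -0.073  0.083]]
(345, 146) [[ 1.184 -0.15   0.029]]
```

View pics/scene0_z.png

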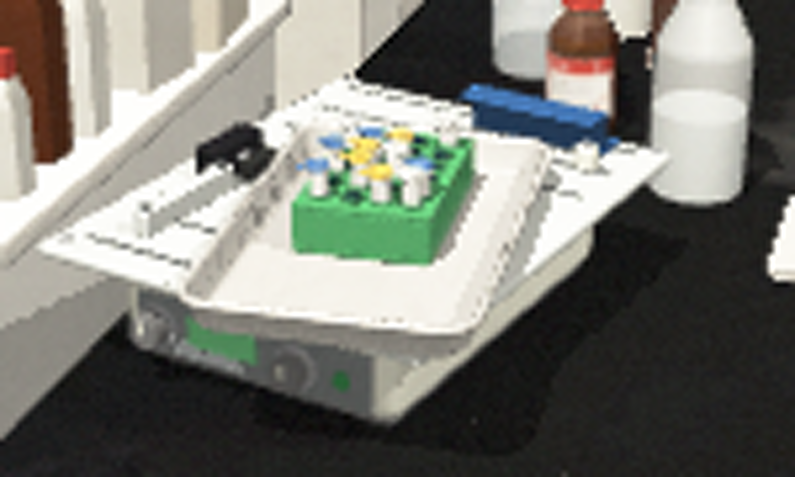

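View pics/side0_z.png

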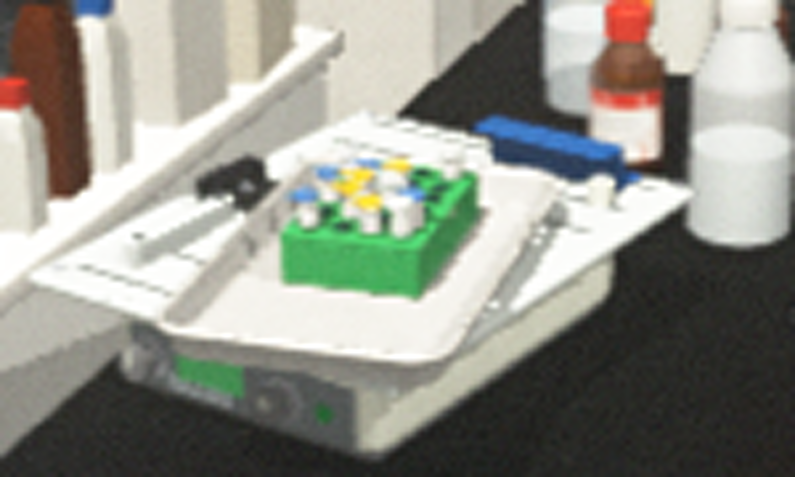

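Run:
```python
from h import *
c=load('scene0'); P=cloud(c); z=P[...,2]; c2=load('side0')
# platform top pixels
m=((z>0.070)&(z<0.084)&(P[...,0]>0.2)&(P[...,0]<0.85)&(P[...,1]>-0.45)&(P[...,1]<0.1)&(c['z_map']>0))
Q=P[m]; print(len(Q),np.median(Q[:,2]),Q.min(0),Q.max(0))
# topview ortho map colored
S=1000; im=np.zeros((600,800,3),np.uint8)
for cc in (c2,c):
    X=cloud(cc); ok=(cc['z_map']>0)&(X[...,2]>-.01)&(X[...,2]<.2)
    p=X[ok]; col=cc['pixels'][ok][:,::-1]
    o=np.argsort(p[:,2]); p=p[o];col=col[o]
    u=(400-(p[:,1]+0.2)*1000).astype(int); v=(580-(p[:,0]-0.2)*900).astype(int)
    u=(400-(p[:,1]+0.2)*900).astype(int)
    g=(u>0)&(u<798)&(v>0)&(v<598)
    for a,b,k in zip(u[g],v[g],col[g]): im[b:b+2,a:a+2]=k
cv2.imwrite('pics/top0.png',im)
```

```text
2349 0.07888672017741755 [ 0.32302359 -0.34905271  0.07001694] [0.84971794 0.09982897 0.08399171]
```

View pics/top0.png

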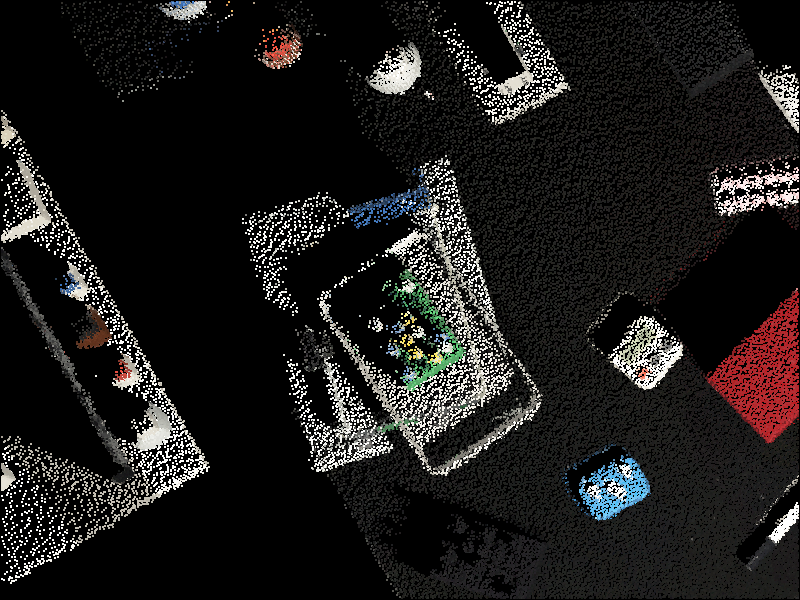

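Run:
```python
from h import *
H=np.full((26,32),np.nan)
for n in ('scene0','side0'):
    c=load(n); X=cloud(c)[c['z_map']>0]
    i=((X[:,0]+0.3)/0.05).astype(int); j=((X[:,1]+0.8)/0.05).astype(int)
    for a,b,zz in zip(i,j,X[:,2]):
        if 0<=a<26 and 0<=b<32 and not zz<=H[a,b]: H[a,b]=zz
print('cols y from -0.8 step .05; rows x from -0.3')
for a in range(26): print('%.2f'%(-.3+.05*a),' '.join('  .' if np.isnan(h) else '%3d'%round(h*100) for h in H[a]))
```

```text
cols y from -0.8 step .05; rows x from -0.3
-0.30   .   .   .   .   .   .   .   .   .   .   .   .   .   .   .   .   .   .   .   .   .   .   .   .   .   .   .   .   .   .   .   .
-0.25   .   .   .   .   .   .   .   .   .   .   .   .   .   .   .   .   .   .   .   .   .   .   .   .   .   .   .   .   .   .   .   .
-0.20  52   .   .   .   .   .   .   .   .   .   .   .   .   .   .   .   .   .   .   .   .   .   .   .   .   .   .   .   .   .   .   .
-0.15  58   .   .   .   .   .   .   .   .   .   .   .   .   .   .   .   .   .   .   .   .   .   .   .   .   .   .   .   .   .   .   .
-0.10  58   .   .   .   .   .   .   .   .   .   .   .   .   .   .   .   .   .   .   .   .   .   .   .   .   .   .   .   .   .   .   .
-0.05   .   .   .   .   .   .   .   0   .   .   .   .   .   .   .   .   .   .   .   .   .   .   .   .   .   .   .   .   .   .   .   .
0.00   .   .   .   .   .   0   0   0   0   0   0   .   .   .   .   .   .   .   .   .   .   .   .   .   .   .   .   .   .   .   .   .
0.05   .   .   .   0   0   0   0   0   0   0   0   0   0   0   .   .   .   .   .   .   .   .   .   .   .   .   .   .   
[... 1707 characters left out ...]
 56   .   .   .   .   .   .   .   .
0.75   0  19  41  41  41   8   8   0   1  58  58  42  20   0  12  12   0   0   0   0   .  13  13  55   .   .   .   .   .   .   .   .
0.80   0  41  41  37   8  50  50  50   1  57  44  42   0   0  12  11  17  17   0   0   .   0   0   .   .   .   .   .   .   .   .   .
0.85  37  53  58  58  56  56  50  50  50  50  44  41  42   0   0  10  17  17   0   0   0   .   .   .   .   .   .   .   .   .   .   .
0.90   0  50  47  57  53  58   .   0  50   0  41  34  41   0  10  12   9   9   0   0   0   .   .   .   .   .   .   .   4   4   .   .
0.95   0  41   0   0   .  58   .  24  41  41  41   0   0   0   8  12  14  15   .   0   0   0   .   .   .   .   4   4   4   4  16   .
```

Run:
```python
from h import *
c=load('scene0')
for p in [(0,0,0.3),(0.2,0.586,0.3),(0.1,0.3,0.5),(0,0,0)]: print(p,proj(c,p))
X=cloud(c)
for (u,v) in [(110,10),(112,100),(130,180),(136,195),(190,20),(188,150),(160,60),(150,160),(165,180),(200,155),(212,150),(120,5),(50,200),(90,100),(320,190),(310,85),(390,93),(330,60)]:
    print((u,v),X[v,u].round(3),c['z_map'][v,u].round(2),c['pixels'][v,u])
```

```text
(0, 0, 0.3) [[  4.65656696 126.42046073]]
(0.2, 0.586, 0.3) [[23.5139578  80.79865635]]
(0.1, 0.3, 0.5) [[-4.34943495 21.03037012]]
(0, 0, 0) [[ 37.1510052  241.52504725]]
(110, 10) [0.325 0.104 0.534] 0.97 [21 22 23]
(112, 100) [0.374 0.28  0.261] 1.23 [161 156 145]
(130, 180) [0.317 0.106 0.041] 1.18 [22 22 23]
(136, 195) [0.314 0.072 0.   ] 1.18 [255 254 253]
(190, 20) [2.116 2.228 0.46 ] 3.49 [202 199 188]
(188, 150) [0.609 0.195 0.052] 1.42 [171 165 153]
(160, 60) [0.542 0.234 0.383] 1.26 [20 23 21]
(150, 160) [0.371 0.061 0.11 ] 1.16 [185 185 178]
(165, 180) [0.442 0.103 0.005] 1.28 [174 170 158]
(200, 155) [ 0.695  0.235 -0.001] 1.53 [254 253 250]
(212, 150) [ 1.005  0.546 -0.135] 1.98 [222 218 202]
(120, 5) [0.371 0.136 0.547] 1.02 [20 20 21]
(50, 200) [-0.136 -0.794  0.47 ] 0.14 [121 120 117]
(90, 100) [-0.108 -0.777  0.502] 0.16 [116 115 111]
(320, 190) [ 0.753 -0.332  0.022] 1.2 [228 223 211]
(310, 85) [ 0.71  -0.286  0.355] 1.05 [109 120 108]
(390, 93) [ 0.728 -0.52   0.366] 0.91 [27 73 56]
(330, 60) [ 0.743 -0.322  0.424] 1.02 [74 74 72]
```

Run:
```python
import cv2
im=cv2.imread('pics/scene0.png')[0:220,80:270]; cv2.imwrite('pics/z1.png',cv2.resize(im,None,fx=2.7,fy=2.7,interpolation=cv2.INTER_CUBIC))
```

```text
(no output)
```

View pics/z1.png

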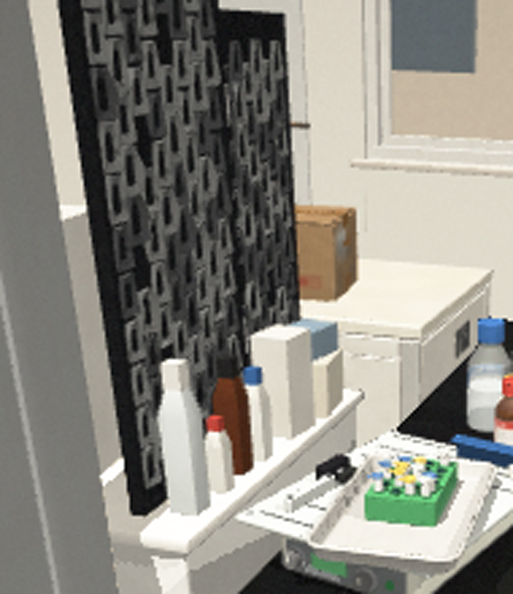

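Run:
```python
from h import *
c=load('wrist0'); X=cloud(c)
for v in range(20,384,40):
    print(v,[ (u,*X[v,u].round(2)) for u in range(20,512,80)])
c=load('side0'); X=cloud(c)
for (u,v) in [(112,5),(120,2),(163,3),(170,12),(203,12),(175,20),(200,160),(90,90),(110,150),(80,120),(75,60)]: print((u,v),X[v,u].round(3),c['pixels'][v,u])
```

```text
20 [(20, np.float64(-0.43), np.float64(-0.07), np.float64(-0.8)), (100, np.float64(-0.33), np.float64(0.2), np.float64(-0.8)), (180, np.float64(-0.23), np.float64(0.47), np.float64(-0.8)), (260, np.float64(-0.13), np.float64(0.74), np.float64(-0.8)), (340, np.float64(-0.03), np.float64(1.01), np.float64(-0.8)), (420, np.float64(0.08), np.float64(1.28), np.float64(-0.8)), (500, np.float64(0.18), np.float64(1.56), np.float64(-0.8))]
60 [(20, np.float64(-0.31), np.float64(-0.15), np.float64(-0.8)), (100, np.float64(-0.21), np.float64(0.13), np.float64(-0.8)), (180, np.float64(-0.1), np.float64(0.41), np.float64(-0.8)), (260, np.float64(-0.0), np.float64(0.7), np.float64(-0.8)), (340, np.float64(0.12), np.float64(0.81), np.float64(-0.25)), (420, np.float64(0.18), np.float64(0.95), np.float64(-0.24)), (500, np.float64(0.31), np.float64(1.54), np.float64(-0.8))]
100 [(20, np.float64(-0.05), np.float64(0.12), np.float64(-0.31)), (100, np.float64(-0.06), np.float64(0.12), np.float64(-0.69)), (180, np.float64(0.03), np.float64(0.36), np.float64(-0.8)), (260, np.float64(0.13), np.float64(0.65)
[... 2978 characters left out ...]
, np.float64(0.2), np.float64(0.59), np.float64(0.34)), (340, np.float64(0.2), np.float64(0.61), np.float64(0.34)), (420, np.float64(0.21), np.float64(0.62), np.float64(0.34)), (500, np.float64(0.21), np.float64(0.64), np.float64(0.34))]
(112, 5) [0.314 0.11  0.569] [31 28 26]
(120, 2) [0.344 0.125 0.576] [26 27 24]
(163, 3) [0.529 0.223 0.572] [59 63 61]
(170, 12) [0.563 0.244 0.545] [27 29 28]
(203, 12) [2.093 2.382 0.48 ] [208 205 195]
(175, 20) [0.604 0.287 0.518] [41 41 41]
(200, 160) [0.615 0.199 0.032] [180 174 163]
(90, 90) [0.278 0.279 0.323] [228 226 213]
(110, 150) [0.301 0.248 0.128] [228 225 214]
(80, 120) [0.252 0.345 0.218] [168 129  74]
(75, 60) [0.959 2.5   0.153] [43 46 42]
```

Run:
```python
import cv2
im=cv2.imread('pics/side0.png')[0:230,40:240]; cv2.imwrite('pics/z2.png',cv2.resize(im,None,fx=2.6,fy=2.6,interpolation=cv2.INTER_CUBIC))
```

```text
(no output)
```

View pics/z2.png

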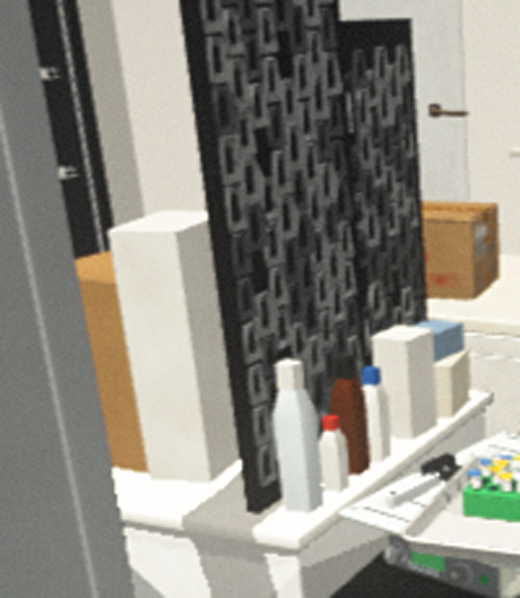

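The arm starts behind a tall panel (near edge at about (0.315, 0.105), r≈0.33). To get to the shaker it must lift, fold in towards the base, and swing round inside that edge. First I lift, turn the tool and shut the fingers.

Call:
{"api": "servo_tool", "payload": {"increments": [{"hand": -1,"xyz": [0,0,-0.04],"delta_rot": [0,0,0]},{"hand": -1,"xyz": [0,0,-0.04],"delta_rot": [0,0,-0.15]},{"hand": -1,"xyz": [0,0,-0.04],"delta_rot": [0,0,-0.15]},{"hand": -1,"xyz": [0,0,-0.04],"delta_rot": [0,0,-0.15]},{"hand": -1,"xyz": [0,0,-0.03],"delta_rot": [0,0,-0.15]},{"hand": -1,"xyz": [0,0,-0.02],"delta_rot": [0,0,-0.15]},{"hand": -1,"xyz": [0,0,-0.02],"delta_rot": [0,0,-0.15]},{"hand": -1,"xyz": [0,0,-0.02],"delta_rot": [0,0,-0.15]},{"hand": -1,"xyz": [0,0,0],"delta_rot": [0,0,-0.15]},{"hand": -1,"xyz": [0,0,0],"delta_rot": [0,0,-0.15]},{"hand": -1,"xyz": [0,0,0],"delta_rot": [0,0,-0.15]},{"hand": -1,"xyz": [0,0,0],"delta_rot": [0,0,-0.07]}]}}

```text
t: 1.35
tool_pos: [0.2166, 0.5862, 0.4942]
eef_rot: [1.802, -2.573, 0.001]
ft_force: [-0.3, 0.7, -0.6]
width: 0.0004
```

Run:
```python
from h import *
o=status.get_obs(); print({k:np.round(v,3) for k,v in o.items()}); print(rot(o['eef_rot']).round(3))
from scipy.optimize import least_squares
```

```text
{'t': np.float64(1.35), 'qpos': array([-1.128,  0.344, -0.255,  1.133,  0.085,  1.675,  1.433]), 'qvel': array([ 0.067,  0.009, -0.103, -0.004,  0.033,  0.004,  0.598]), 'tau': array([-3.9400e-01, -5.6715e+01, -1.5780e+00, -3.1843e+01,  6.0000e-03,
        7.8000e-02, -1.2300e-01]), 'tool_pos': array([0.217, 0.586, 0.494]), 'eef_rot': array([ 1.802e+00, -2.573e+00,  1.000e-03]), 'ft_force': array([-0.279,  0.737, -0.593]), 'torque': array([ 0.057,  0.101, -0.005]), 'width': np.float64(0.0)}
[[-0.342 -0.94  -0.   ]
 [-0.94   0.342 -0.001]
 [ 0.001 -0.    -1.   ]]
```

Call:
{"api": "servo_tool", "payload": {"increments": [{"hand": -1,"xyz": [0.03,0,0],"delta_rot": [0,0,0]},{"hand": -1,"xyz": [0.04,0,0],"delta_rot": [0,0,0]},{"hand": -1,"xyz": [0.04,0,0],"delta_rot": [0,0,0]},{"hand": -1,"xyz": [0.04,0,0],"delta_rot": [0,0,0]},{"hand": -1,"xyz": [0.04,0,0],"delta_rot": [0,0,0]},{"hand": -1,"xyz": [0.04,0,0.01],"delta_rot": [0,0,0]},{"hand": -1,"xyz": [0.04,0,0.01],"delta_rot": [0,0,0]},{"hand": -1,"xyz": [0.04,0,0.02],"delta_rot": [0,0,0]},{"hand": -1,"xyz": [0,0,0.0],"delta_rot": [0,0,0]}]}}

```text
t: 2.25
tool_pos: [0.1074, 0.2909, 0.4526]
eef_rot: [1.793, -2.578, 0.004]
ft_force: [-0.1, 0.8, 0.2]
width: 0.0003
```

Run:
```python
from h import *
o=status.get_obs(); print({k:np.round(v,3) for k,v in o.items()}); p=o['tool_pos'];print(np.hypot(p[0],p[1]),np.arctan2(p[1],p[0]));print(rot(o['eef_rot']).round(3))
shot('wrist','w1.png')
```

```text
{'t': np.float64(2.25), 'qpos': array([-1.023, -0.263, -0.251,  1.85 , -0.064,  1.55 ,  1.522]), 'qvel': array([-0.006,  0.078, -0.004, -0.133,  0.019, -0.016, -0.018]), 'tau': array([  0.157, -14.603,   1.495, -29.899,  -0.178,   0.174,   0.219]), 'tool_pos': array([0.107, 0.291, 0.453]), 'eef_rot': array([ 1.793, -2.578,  0.004]), 'ft_force': array([-0.085,  0.781,  0.214]), 'torque': array([0.102, 0.041, 0.052]), 'width': np.float64(0.0)}
0.3100705267015597 1.2171943482011296
[[-0.348 -0.938  0.   ]
 [-0.938  0.348 -0.003]
 [ 0.003 -0.001 -1.   ]]
```

View pics/w1.png

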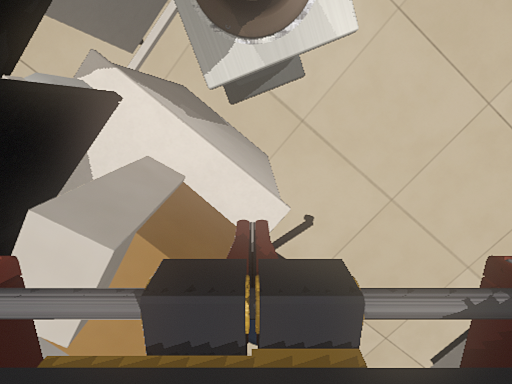

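Run:
```python
from h import *
c=load('w1');X=cloud(c)
for uv in [(20,100),(60,100),(110,100),(80,130),(30,200),(118,97),(100,60),(150,160),(180,180),(60,200),(250,20),(300,20),(210,85),(345,25),(270,75),(200,200),(5,40)]: print(uv,X[uv[1],uv[0]].round(3),c['pixels'][uv[1],uv[0]])
```

```text
(20, 100) [0.324 0.121 0.249] [33 30 28]
(60, 100) [0.322 0.121 0.18 ] [51 46 40]
(110, 100) [0.315 0.12  0.048] [85 75 67]
(80, 130) [0.375 0.152 0.078] [60 53 48]
(30, 200) [0.513 0.231 0.093] [36 33 30]
(118, 97) [0.311 0.116 0.02 ] [88 79 70]
(100, 60) [0.319 0.042 0.002] [162 155 143]
(150, 160) [0.307 0.244 0.02 ] [169 160 149]
(180, 180) [0.261 0.299 0.04 ] [169 159 148]
(60, 200) [0.311 0.238 0.291] [159 151 142]
(250, 20) [0.033 0.08  0.013] [83 73 65]
(300, 20) [-0.053  0.108  0.001] [212 210 211]
(210, 85) [ 0.143  0.154 -0.   ] [212 208 200]
(345, 25) [-0.127  0.144 -0.001] [228 223 215]
(270, 75) [-0.032  0.128 -0.696] [87 83 77]
(200, 200) [0.246 0.355 0.021] [139 112  84]
(5, 40) [ 0.467 -0.05  -0.001] [35 32 30]
```

Call:
{"api": "servo_tool", "payload": {"increments": [{"hand": -1,"xyz": [0.01,0,0.025],"delta_rot": [0,0,0]},{"hand": -1,"xyz": [0.01,0,0.025],"delta_rot": [0,0,0]},{"hand": -1,"xyz": [0.01,0,0.025],"delta_rot": [0,0,0]},{"hand": -1,"xyz": [0.01,0,0.025],"delta_rot": [0,0,0]},{"hand": -1,"xyz": [0.01,0,0.025],"delta_rot": [0,0,0]},{"hand": -1,"xyz": [0.01,0,0.025],"delta_rot": [0,0,0]},{"hand": -1,"xyz": [0.01,0,0.025],"delta_rot": [0,0,0]},{"hand": -1,"xyz": [0.0,0,0.0],"delta_rot": [0,0,0]}]}}

```text
t: 3.1
tool_pos: [0.0877, 0.2382, 0.2756]
eef_rot: [1.788, -2.568, 0.013]
ft_force: [-0.3, 0.2, -0.3]
width: 0.0003
```

Run:
```python
from h import *
o=status.get_obs(); print({k:np.round(v,3) for k,v in o.items()}); p=o['tool_pos'];print(np.hypot(p[0],p[1]),np.arctan2(p[1],p[0]));print(rot(o['eef_rot']).round(3))
```

```text
{'t': np.float64(3.1), 'qpos': array([-1.028, -0.291, -0.283,  2.271, -0.088,  1.166,  1.524]), 'qvel': array([-0.001, -0.008,  0.011, -0.094,  0.006,  0.053, -0.   ]), 'tau': array([-1.7000e-02, -7.8210e+00,  1.1470e+00, -2.7519e+01, -7.3000e-02,
       -6.1500e-01,  1.0000e-03]), 'tool_pos': array([0.088, 0.238, 0.276]), 'eef_rot': array([ 1.788, -2.568,  0.013]), 'ft_force': array([-0.309,  0.205, -0.311]), 'torque': array([0.089, 0.01 , 0.006]), 'width': np.float64(0.0)}
0.253865046144171 1.2178602478381064
[[-0.347 -0.938 -0.005]
 [-0.938  0.347 -0.014]
 [ 0.014 -0.    -1.   ]]
```

Call:
{"api": "servo_tool", "payload": {"increments": [{"hand": -1,"xyz": [0,0,0.03],"delta_rot": [0,0,0]},{"hand": -1,"xyz": [0,0,0.03],"delta_rot": [0,0,0]},{"hand": -1,"xyz": [0.0,0,0.0],"delta_rot": [0,0,0]}]}}

```text
t: 3.4
tool_pos: [0.0877, 0.2387, 0.2163]
eef_rot: [1.789, -2.569, 0.012]
ft_force: [0.0, 0.2, 0.3]
width: 0.0004
```

Run:
```python
from h import *
o=status.get_obs(); print({k:np.round(v,3) for k,v in o.items()}); p=o['tool_pos'];print(np.hypot(p[0],p[1]),np.arctan2(p[1],p[0]));print(rot(o['eef_rot']).round(3))
```

```text
{'t': np.float64(3.4), 'qpos': array([-1.033, -0.215, -0.306,  2.371, -0.079,  0.991,  1.499]), 'qvel': array([ 0.002, -0.04 ,  0.011, -0.064, -0.006,  0.094,  0.014]), 'tau': array([ -0.097,  -9.358,   0.779, -25.407,   0.066,  -1.154,  -0.202]), 'tool_pos': array([0.088, 0.239, 0.216]), 'eef_rot': array([ 1.789, -2.569,  0.012]), 'ft_force': array([0.04 , 0.187, 0.3  ]), 'torque': array([0.132, 0.076, 0.023]), 'width': np.float64(0.0)}
0.25429744846268443 1.2185017008114645
[[-0.347 -0.938 -0.005]
 [-0.938  0.347 -0.013]
 [ 0.014  0.    -1.   ]]
```

Call:
{"api": "servo_tool", "payload": {"increments": [{"hand": -1,"xyz": [0.01,0,0.005],"delta_rot": [0,0.0,0]},{"hand": -1,"xyz": [0.008,0,0.005],"delta_rot": [0,0,0]},{"hand": -1,"xyz": [0.0023,-0.033,0],"delta_rot": [0,0,0.14]},{"hand": -1,"xyz": [0.0023,-0.033,0],"delta_rot": [0,0,0.14]},{"hand": -1,"xyz": [0.0023,-0.033,0],"delta_rot": [0,0,0.14]},{"hand": -1,"xyz": [0,0,0],"delta_rot": [0,0,0]}]}}

```text
t: 4.0
tool_pos: [0.1666, 0.1675, 0.2086]
eef_rot: [1.203, -2.896, 0.01]
ft_force: [-0.9, -0.1, 0.1]
width: 0.0007
```

```bash
cat > st.py <<'E'
from h import *
o=status.get_obs(); p=o['tool_pos'];print('t',o['t'],'q',o['qpos'].round(3),'p',p.round(4),'f',o['ft_force'].round(2),'r',np.hypot(p[0],p[1]).round(4),'ang',np.arctan2(p[1],p[0]).round(3));print(rot(o['eef_rot']).round(3))
E
python3 st.py; python3 -c "
from h import *
shot('wrist','w2.png'); shot('scene','s2.png')"
```

```text
t 4.0 q [-0.84  -0.257 -0.125  2.425 -0.035  0.98   1.417] p [0.1666 0.1675 0.2086] f [-0.87 -0.08  0.13] r 0.2362 ang 0.788
[[-0.706 -0.709 -0.002]
 [-0.709  0.706 -0.008]
 [ 0.007 -0.004 -1.   ]]
```

View pics/w2.png

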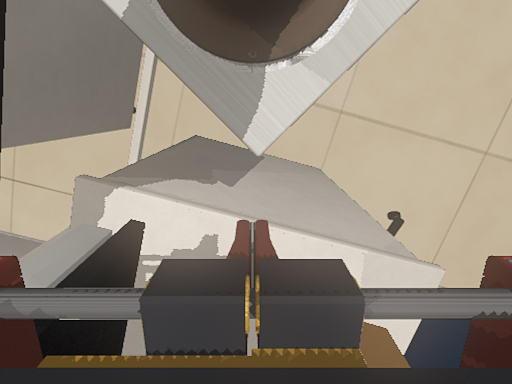

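Call:
{"api": "servo_tool", "payload": {"increments": [{"hand": -1,"xyz": [0.0023,-0.033,0],"delta_rot": [0,0,0.14]},{"hand": -1,"xyz": [0.0023,-0.033,0],"delta_rot": [0,0,0.14]},{"hand": -1,"xyz": [0.0023,-0.033,0],"delta_rot": [0,0,0.14]},{"hand": -1,"xyz": [0,0,0],"delta_rot": [0,0,0]}]}}

```text
t: 4.5
tool_pos: [0.2199, 0.0856, 0.2087]
eef_rot: [0.578, -3.083, 0.013]
ft_force: [-0.1, 0.8, -0.2]
width: 0.0007
```

```bash
python3 st.py
```

```text
t 4.5 q [-0.625 -0.274  0.031  2.435  0.017  0.988  1.337] p [0.2199 0.0856 0.2087] f [-0.12  0.83 -0.17] r 0.236 ang 0.371
[[-0.932 -0.362 -0.003]
 [-0.362  0.932 -0.009]
 [ 0.006 -0.007 -1.   ]]
```

No contact so far, and the panel's edge is being passed now. Carrying on.

Call:
{"api": "servo_tool", "payload": {"increments": [{"hand": -1,"xyz": [0.0023,-0.033,0],"delta_rot": [0,0,0.14]},{"hand": -1,"xyz": [0.0023,-0.033,0],"delta_rot": [0,0,0.14]},{"hand": -1,"xyz": [0.0023,-0.033,0],"delta_rot": [0,0,0.14]},{"hand": -1,"xyz": [0.0023,-0.033,0],"delta_rot": [0,0,0.14]},{"hand": -1,"xyz": [0.0023,-0.033,0],"delta_rot": [0,0,0.14]},{"hand": -1,"xyz": [0.0023,-0.033,0],"delta_rot": [0,0,0.14]},{"hand": -1,"xyz": [0.0023,-0.033,0],"delta_rot": [0,0,0.14]},{"hand": -1,"xyz": [0,0,0],"delta_rot": [0,0,0]}]}}

```text
t: 5.3
tool_pos: [0.1928, -0.1362, 0.2108]
eef_rot: [0.949, 2.995, -0.016]
ft_force: [-0.1, 0.4, -1.2]
width: 0.0002
```

```bash
python3 st.py
```

```text
t 5.3 q [ 0.331 -0.287  0.049  2.437  0.029  0.991  1.319] p [ 0.1928 -0.1362  0.2108] f [-0.1   0.43 -1.18] r 0.236 ang -0.615
[[-0.818  0.576 -0.003]
 [ 0.576  0.818 -0.01 ]
 [-0.003 -0.01  -1.   ]]
```

Call:
{"api": "servo_tool", "payload": {"increments": [{"hand": -1,"xyz": [0,0,-0.03],"delta_rot": [0,0,0]},{"hand": -1,"xyz": [-0.03,0,-0.03],"delta_rot": [0,0,0]},{"hand": -1,"xyz": [-0.03,0,-0.03],"delta_rot": [0,0,0]},{"hand": -1,"xyz": [-0.03,0,-0.03],"delta_rot": [0,0,0]},{"hand": -1,"xyz": [-0.03,0,-0.03],"delta_rot": [0,0,0]},{"hand": -1,"xyz": [-0.03,0,-0.03],"delta_rot": [0,0,0]},{"hand": -1,"xyz": [-0.03,0,-0.03],"delta_rot": [0,0,0]},{"hand": -1,"xyz": [-0.03,0,-0.03],"delta_rot": [0,0,0]},{"hand": -1,"xyz": [0,0,0],"delta_rot": [0,0,0.14]},{"hand": -1,"xyz": [0,0,0],"delta_rot": [0,0,0.14]},{"hand": -1,"xyz": [0,0,0],"delta_rot": [0,0,0.14]},{"hand": -1,"xyz": [0,0,0],"delta_rot": [0,0,0.14]}]}}

```text
t: 6.5
tool_pos: [0.3699, -0.2499, 0.433]
eef_rot: [1.724, 2.621, -0.014]
ft_force: [-1.1, 0.1, 0.4]
width: 0.0003
```

Call:
{"api": "servo_tool", "payload": {"increments": [{"hand": -1,"xyz": [0,0,0],"delta_rot": [0,0,0.14]},{"hand": -1,"xyz": [0,0,0],"delta_rot": [0,0,0.14]},{"hand": -1,"xyz": [0,0,0],"delta_rot": [0,0,0.14]},{"hand": -1,"xyz": [0,0,0],"delta_rot": [0,0,0.14]},{"hand": -1,"xyz": [0,0,0],"delta_rot": [0,0,0.14]},{"hand": -1,"xyz": [0,0,0],"delta_rot": [0,0,0.14]},{"hand": -1,"xyz": [0,0,0],"delta_rot": [0,0,0.14]},{"hand": -1,"xyz": [0,0,0],"delta_rot": [0,0,0.14]},{"hand": -1,"xyz": [0,0,0],"delta_rot": [0,0,0.14]},{"hand": -1,"xyz": [0,0,0],"delta_rot": [0,0,0.1]},{"hand": -1,"xyz": [0,0,0],"delta_rot": [0,0,0]},{"hand": -1,"xyz": [0,0,0],"delta_rot": [0,0,0]}]}}

```text
t: 7.7
tool_pos: [0.369, -0.251, 0.4329]
eef_rot: [2.981, 0.962, -0.008]
ft_force: [-0.0, 0.2, -0.2]
width: 0.0003
```

```bash
python3 st.py;  python3 -c "
from h import *
shot('wrist','w3.png')"
```

```text
t 7.7 q [ 0.506 -0.013 -0.024  1.689  0.01   1.462 -0.466] p [ 0.369  -0.251   0.4329] f [-0.05  0.18 -0.19] r 0.4463 ang -0.597
[[ 0.812  0.584 -0.002]
 [ 0.584 -0.811 -0.011]
 [-0.008  0.008 -1.   ]]
```

View pics/w3.png

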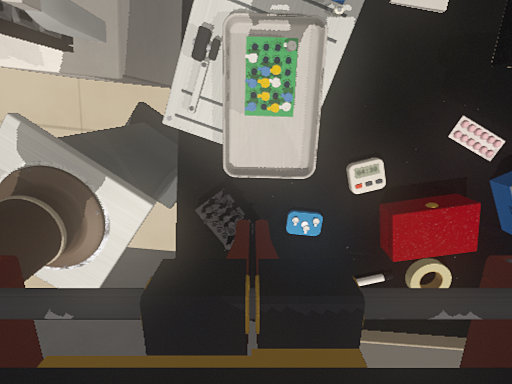

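The wrist view shows the green rack at (270,78) in the tray, whose free-end corners are at (224,175) and (313,178). The buffer and rail are at (205,60), the timer at (366,175) and the float at (304,223). The hook is just out of view at the top, so I move forward for a second view.

Call:
{"api": "servo_tool", "payload": {"increments": [{"hand": -1,"xyz": [0.04,0,0],"delta_rot": [0,0,0]},{"hand": -1,"xyz": [0.04,0,0],"delta_rot": [0,0,0]},{"hand": -1,"xyz": [0.04,0,0],"delta_rot": [0,0,0]},{"hand": -1,"xyz": [0,0,0],"delta_rot": [0,0,0]},{"hand": -1,"xyz": [0,0,0],"delta_rot": [0,0,0]}]}}

```text
t: 8.25
tool_pos: [0.4663, -0.1825, 0.4314]
eef_rot: [2.983, 0.957, -0.01]
ft_force: [-1.1, -0.6, 0.6]
width: 0.0005
```

```bash
python3 st.py;  python3 -c "
from h import *
shot('wrist','w4.png')
im=cv2.imread('pics/w4.png')[0:290,120:400]; cv2.imwrite('pics/w4z.png',cv2.resize(im,None,fx=2.05,fy=2.05,interpolation=cv2.INTER_CUBIC))"
```

```text
t 8.25 q [ 0.384  0.097 -0.127  1.578  0.023  1.468 -0.695] p [ 0.4663 -0.1825  0.4314] f [-1.05 -0.61  0.59] r 0.5007 ang -0.373
[[ 0.813  0.582 -0.003]
 [ 0.582 -0.813 -0.01 ]
 [-0.009  0.007 -1.   ]]
```

View pics/w4z.png

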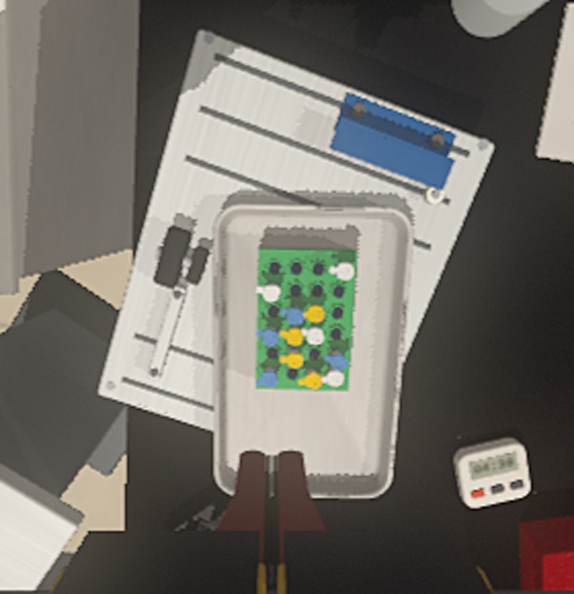

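Run:
```python
from h import *
c=load('w4');X=cloud(c);z=X[...,2]
hsv=cv2.cvtColor(c['pixels'],cv2.COLOR_RGB2HSV)
m=((z>.068)&(z<.088)&(hsv[...,1]<60)&(hsv[...,2]>110)).astype(np.uint8)
n,l,st,_=cv2.connectedComponentsWithStats(cv2.morphologyEx(m,cv2.MORPH_CLOSE,np.ones((9,9))))
k=1+np.argmax(st[1:,4]);print(st[k])
pl=(l==k)
print('plat z',np.percentile(z[pl&(m>0)],[5,50,95]))
cn=max(cv2.findContours(pl.astype(np.uint8),0,cv2.CHAIN_APPROX_NONE)[0],key=cv2.contourArea)[:,0]
# lines between guessed corners (pixel)
TL=np.array([205,30])/2.05+[120,0];TR=np.array([493,145])/2.05+[120,0];BL=np.array([100,393])/2.05+[120,0]
def edge(a,b,zp):
    d=(b-a)/np.linalg.norm(b-a);n=np.array([-d[1],d[0]])
    q=cn-a;t=q@d;e=np.abs(q@n);L=np.linalg.norm(b-a)
    s=cn[(t>.08*L)&(t<.92*L)&(e<5)]
    P=onplane(c,s,zp)[:,:2]
    vx,vy,x0,y0=cv2.fitLine(P.astype(np.float32),cv2.DIST_HUBER,0,1e-4,1e-4).ravel()
    return np.array([x0,y0]),np.array([vx,vy]),len(s)
zp=.078
F=edge(TL,TR,zp);S=edge(TL,BL,zp)
BR=np.array([455,240])/2.05+[120,0]; 
Rt=edge(TR,np.array([412,335])/2.05+[120,0],zp)
for e in (F,S,Rt): print(e[0].round(4),np.degrees(np.arctan2(e[1][1],e[1][0])).round(2),e[2])
def inter(e,f): 
    s=np.linalg.solve(np.c_[e[1],-f[1]],f[0]-e[0]); return e[0]+s[0]*e[1]
a,b=inter(F,S),inter(F,Rt);print('TL',a,'TR',b,np.linalg.norm(a-b))
ang=[np.degrees(np.arctan2(e[1][1],e[1][0])) for e in (F,S,Rt)]
# other bottom edge
bl=edge(BL,np.array([210,428])/2.05+[120,0],zp);print(bl[0],np.degrees(np.arctan2(bl[1][1],bl[1][0])));print('BL',inter(S,bl),np.linalg.norm(inter(S,bl)-a))
# depth zoom
for nme,uv in {'roller':(434,195),'hook top':(390,150),'hook2':(400,115),'rimR':(405,300),'rimTR':(400,215),'buf':(200,262),'buf2':(175,255),'rail':(168,340),'rack':(300,320)}.items():
    p=np.array(uv)/2.05+[120,0]; print(nme,p.round(1),depthpt(c,p).round(4))
```

```text
[  168    15   193   222 21401]
plat z [0.07717637 0.07908621 0.08155925]
[ 0.6366 -0.1366] -73.69 119
[ 0.4728 -0.0607] 16.13 149
[ 0.5967 -0.2713] 16.31 77
TL [ 0.6032724  -0.02292737] TR [ 0.6697165  -0.24995214] 0.23654823
[ 0.33647498 -0.15490477] -73.67729
BL [ 0.32167506 -0.10436739] 0.2931374
roller [331.7  95.1] [[ 0.6121 -0.2335  0.0961]]
hook top [310.2  73.2] [[ 0.6156 -0.1854  0.1061]]
hook2 [315.1  56.1] [[ 0.6437 -0.1787  0.0814]]
rimR [317.6 146.3] [[ 0.5377 -0.2649  0.0998]]
rimTR [315.1 104.9] [[ 0.5854 -0.2211  0.0995]]
buf [217.6 127.8] [[ 0.4676 -0.1169  0.094 ]]
buf2 [205.4 124.4] [[ 0.4614 -0.0985  0.099 ]]
rail [202.  165.9] [[ 0.4005 -0.1302  0.0933]]
rack [266.3 156.1] [[ 0.4799 -0.2028  0.1279]]
```

```bash
cat >> h.py <<'E'
SH=np.array([0.4957,-0.1772]); TH=np.radians(16.2)
def toS(P):
    P=np.atleast_2d(P)[:,:2]-SH; cth,s=np.cos(TH),np.sin(TH); return np.c_[P@[cth,s],P@[-s,cth]]*1000
def frS(Q):
    Q=np.atleast_2d(Q)/1000; cth,s=np.cos(TH),np.sin(TH); return SH+np.c_[Q@[cth,-s],Q@[s,cth]]
E
python3 - <<'E'
from h import *
c=load('w4');X=cloud(c);z=X[...,2]
S=toS(X.reshape(-1,3)).reshape(384,512,2)
# roller
r=(z>.09)&(z<.102)&(np.hypot(S[...,0]-99,S[...,1]+82)<25)&(S[...,1]<-70)
print('roller pts',r.sum(),'med',np.median(S[r],0) if r.any() else None,S[r].min(0),S[r].max(0),np.median(z[r]))
hsv=cv2.cvtColor(c['pixels'],cv2.COLOR_RGB2HSV)
b=(hsv[...,0]>100)&(hsv[...,0]<125)&(hsv[...,1]>150)&(z>.095)&(z<.12)&(S[...,0]>60)
print('hook lip',b.sum(),S[b].min(0),S[b].max(0),np.median(z[b]))
cn=max(cv2.findContours(b.astype(np.uint8),0,cv2.CHAIN_APPROX_NONE)[0],key=cv2.contourArea)
print(toS(onplane(c,cv2.boxPoints(cv2.minAreaRect(cn)),np.median(z[b]))).round(1))
# tray rim
t=(z>.0965)&(z<.1025)&(hsv[...,1]<70)&(S[...,1]<70)&~r
t=t&~b
n,l,st,_=cv2.connectedComponentsWithStats(t.astype(np.uint8)); k=1+np.argmax(st[1:,4]);t=l==k
print('rim z',np.median(z[t]),st[k])
cn=max(cv2.findContours(t.astype(np.uint8),0,cv2.CHAIN_APPROX_NONE)[0],key=cv2.contourArea)[:,0]
Q=toS(onplane(c,cn,.0995)).astype(np.float32)
# robust: minAreaRect of w3 (whole) also
(rc,rs,ra)=cv2.minAreaRect(Q);print('rect',rc,rs,ra)
print(cv2.boxPoints((rc,rs,ra)).round(1))
im=c['pixels'][:,:,::-1].copy(); im[t]=(0,0,255); im[r]=(255,0,255); im[b]=(0,255,255)
cv2.imwrite('pics/m4.png',cv2.resize(im[0:290,120:400],None,fx=2,fy=2))
# buffer, rail
for nme,zz,box in [('rail',(.0885,.098),(-125,-20,60,120)),('buf',(.085,.115),(-40,20,55,110))]:
    mm=(z>zz[0])&(z<zz[1])&(S[...,0]>box[0])&(S[...,0]<box[1])&(S[...,1]>box[2])&(S[...,1]<box[3]); mm&=~t
    if nme=='buf': mm&=hsv[...,2]<90
    print(nme,mm.sum(),np.percentile(S[mm],[2,98],axis=0).round(1),np.median(z[mm]))
c3=load('w3'); X3=cloud(c3);z3=X3[...,2];h3=cv2.cvtColor(c3['pixels'],cv2.COLOR_RGB2HSV)
t3=(z3>.0965)&(z3<.1025)&(h3[...,1]<70); S3=toS(X3.reshape(-1,3)).reshape(384,512,2); t3&=S3[...,1]<55
n,l,st,_=cv2.connectedComponentsWithStats(cv2.morphologyEx(t3.astype(np.uint8),cv2.MORPH_CLOSE,np.ones((3,3)))); k=1+np.argmax(st[1:,4]);t3=l==k;print(st[k])
cn=max(cv2.findContours(t3.astype(np.uint8),0,cv2.CHAIN_APPROX_NONE)[0],key=cv2.contourArea)[:,0]
Q=toS(onplane(c3,cn,.0995)).astype(np.float32);R3=cv2.minAreaRect(Q);print('w3 rect',R3);print(cv2.boxPoints(R3).round(1))
E
```

```text
roller pts 60 med [ 95.81561204 -85.71804976] [ 90.35892884 -92.58369663] [100.85212561 -79.57807767] 0.09344903954673367
hook lip 13 [102.22834482 -86.75192361] [121.99024835 -82.97325849] 0.1059371834882663
[[121.7 -82.6]
 [123.1 -84.7]
 [118.4 -88.4]
 [117.1 -86.3]]
rim z 0.09913280085359805 [ 223   99   98  144 1287]
rect (-55.91352844238281, -39.500816345214844) (242.5198974609375, 153.39747619628906) 18.074321746826172
[[-195.    -4.2]
 [-147.4 -150. ]
 [  83.2  -74.8]
 [  35.6   71. ]]
rail 349 [[-112.    64.8]
 [ -21.4   82.6]] 0.09360882135469445
buf 351 [[-33.7  63.5]
 [  8.2  95.7]] 0.09890099117528373
[ 222   13  105  166 1750]
w3 rect ((-56.58024597167969, -39.844818115234375), (243.05934143066406, 153.36558532714844), 18.03264045715332)
[[-195.9   -4.5]
 [-148.4 -150.4]
 [  82.7  -75.1]
 [  35.2   70.7]]
```

View pics/m4.png

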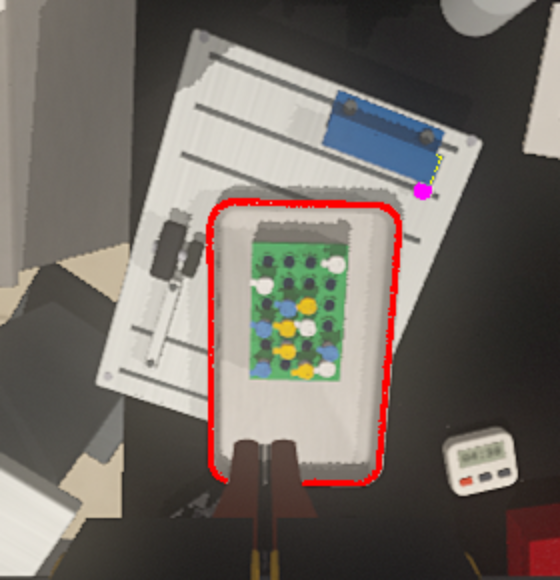

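Run:
```python
from h import *
c=load('w4');X=cloud(c);z=X[...,2];S=toS(X.reshape(-1,3)).reshape(384,512,2)
px=c['pixels'].astype(int); b=(px[...,2]-px[...,0]>40)&(S[...,0]>60)&(S[...,0]<160)&(S[...,1]>-120)&(S[...,1]<60)&(z>.07)
print(b.sum(),np.percentile(z[b],[5,25,50,75,95]).round(4))
lip=b&(z>.1025)&(z<.109)
print('lip',lip.sum(),np.percentile(S[lip],[1,50,99],axis=0).round(1))
cn=max(cv2.findContours(lip.astype(np.uint8),0,2)[0],key=cv2.contourArea)
print(toS(onplane(c,cv2.boxPoints(cv2.minAreaRect(cn)),.1055)).round(1))
im=c['pixels'][80:112,315:350,::-1];cv2.imwrite('pics/roll.png',cv2.resize(im,None,fx=15,fy=15,interpolation=cv2.INTER_NEAREST))
zz=z[85:106,322:342];print((zz[::2,::2]*1000).round(0).astype(int))
```

```text
1437 [0.0803 0.0818 0.1052 0.1061 0.1071]
lip 929 [[100.6 -86.3]
 [111.5 -42.2]
 [122.1   0.5]]
[[100.5   2.7]
 [122.1   2. ]
 [122.4 -87.2]
 [100.3 -87.7]]
[[106 105 105 106 106 105 107 108 106  78]
 [104 107 105 104 107 106 106 105  78  78]
 [ 79  79 106 106 106 106 106 106  77  79]
 [ 77  80  79  86 106 105 106  78  79  78]
 [ 77  77  84  94  95  95  92  79  78  79]
 [ 79  78  86  93  95  95  95  80  79  80]
 [ 79  79  81  93  94  93  95  78  78  77]
 [ 78  78  79  83  92  92  78  79  79  78]
 [ 79  81  77  76  78  78  78  77  78  80]
 [ 78  78  78  77  78  79  79  78  80  78]
 [ 78  78  78  76  78  79  77  77  77  80]]
```

View pics/roll.png

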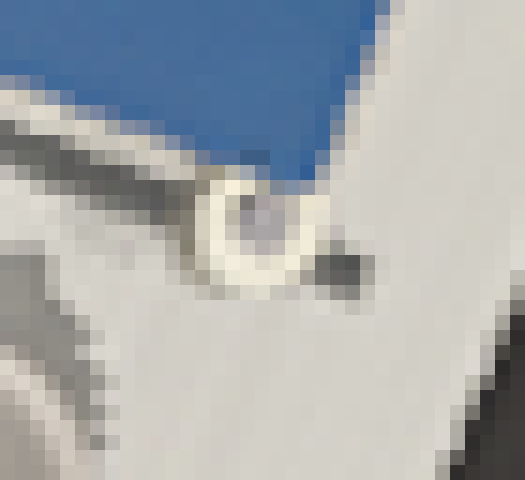

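Measured results:
- **Shaker:** yaw 16.2°, centre (0.4957, -0.1772).
- **Carrier:** shifted about -4.5 mm; hook, roller and buffer agree.
- **Tray:** 18.0° out, hook corner at shaker (80, -73), so 39 mm short. Its rim is 243x153 mm at z 0.099, as expected.

Next I work out the approach to the free end.

```bash
cat >> h.py <<'E'
def plan(xyS,z,yawS):
    """target TCP shaker mm, z m, tool-x yaw in shaker deg -> tool-frame shift & rotvec"""
    o=status.get_obs(); Rm=rot(o['eef_rot']); p=np.r_[frS(xyS)[0],z]
    a=np.radians(yawS)+TH; Rd=np.c_[[np.cos(a),np.sin(a),0],[np.sin(a),-np.cos(a),0],[0,0,-1]]
    print('world target',p.round(4),'shift tool',(Rm.T@(p-o['tool_pos'])).round(4),'rot',R.from_matrix(Rm.T@Rd).as_rotvec().round(4), 'cur S',toS(o['tool_pos']).round(1))
E
python3 -c "
from h import *
plan((-208,-64),.105,18.05)"
```

```text
world target [ 0.3138 -0.2967  0.105 ] shift tool [-0.1865  0.0018  0.3283] rot [0.0075 0.0085 0.0207] cur S [[-30.7   2.4]]
```

Call:
{"api": "servo_tool", "payload": {"increments": [{"hand": -1,"xyz": [-0.04,0,0],"delta_rot": [0.0075,0.0085,0.0207]},{"hand": -1,"xyz": [-0.05,0,0],"delta_rot": [0,0,0]},{"hand": -1,"xyz": [-0.05,0,0],"delta_rot": [0,0,0]},{"hand": -1,"xyz": [-0.05,0,0],"delta_rot": [0,0,0]},{"hand": -1,"xyz": [0,0,0.04],"delta_rot": [0,0,0]},{"hand": -1,"xyz": [0,0,0.05],"delta_rot": [0,0,0]},{"hand": -1,"xyz": [0,0,0.05],"delta_rot": [0,0,0]},{"hand": -1,"xyz": [0,0,0],"delta_rot": [0,0,0]},{"hand": -1,"xyz": [0,0,0],"delta_rot": [0,0,0]}]}}

```text
t: 9.2
tool_pos: [0.3085, -0.2913, 0.2934]
eef_rot: [3.004, 0.921, 0.001]
ft_force: [0.4, -0.5, 0.6]
width: 0.0008
```

```bash
python3 st.py; python3 -c "
from h import *
plan((-208,-64),.105,18.05)"
```

```text
t 9.2 q [ 5.990e-01  1.500e-02  4.400e-02  1.982e+00 -1.000e-03  1.144e+00
 -3.320e-01] p [ 0.3085 -0.2913  0.2934] f [ 0.37 -0.46  0.59] r 0.4243 ang -0.757
[[ 0.828  0.56   0.001]
 [ 0.56  -0.828  0.   ]
 [ 0.     0.    -1.   ]]
world target [ 0.3138 -0.2967  0.105 ] shift tool [0.0013 0.0074 0.1884] rot [ 0.0002 -0.0005 -0.003 ] cur S [[-211.6  -57.4]]
```

Call:
{"api": "servo_tool", "payload": {"increments": [{"hand": -1,"xyz": [0,0.0075,0.04],"delta_rot": [0,0,-0.003]},{"hand": -1,"xyz": [0,0,0.05],"delta_rot": [0,0,0]},{"hand": -1,"xyz": [0,0,0.05],"delta_rot": [0,0,0]},{"hand": -1,"xyz": [0,0,0.03],"delta_rot": [0,0,0]},{"hand": -1,"xyz": [0,0,0.018],"delta_rot": [0,0,0]},{"hand": -1,"xyz": [0,0,0],"delta_rot": [0,0,0]},{"hand": -1,"xyz": [0,0,0],"delta_rot": [0,0,0]}]}}

```text
t: 9.9
tool_pos: [0.3151, -0.2985, 0.1062]
eef_rot: [2.999, 0.925, 0.004]
ft_force: [-0.1, 0.3, 0.2]
width: 0.0003
```

```bash
python3 st.py; python3 -c "
from h import *
plan((-208,-64),.105,18.05)
shot('wrist','w5.png'); shot('scene','s5.png')
im=cv2.imread('pics/s5.png')[130:250,140:320]; cv2.imwrite('pics/s5z.png',cv2.resize(im,None,fx=4,fy=4,interpolation=cv2.INTER_CUBIC))"
```

```text
t 9.9 q [ 0.611  0.279  0.042  2.19  -0.019  0.669 -0.306] p [ 0.3151 -0.2985  0.1062] f [-0.06  0.34  0.23] r 0.434 ang -0.758
[[ 0.826  0.563  0.003]
 [ 0.563 -0.826 -0.002]
 [ 0.002  0.003 -1.   ]]
world target [ 0.3138 -0.2967  0.105 ] shift tool [-0.     -0.0022  0.0012] rot [ 0.0034 -0.0016  0.0007] cur S [[-207.3  -66.1]]
```

View pics/w5.png

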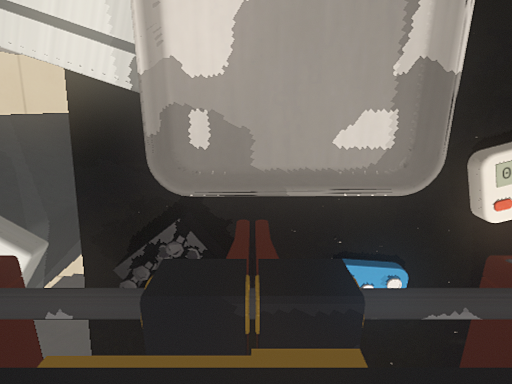

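View pics/s5z.png

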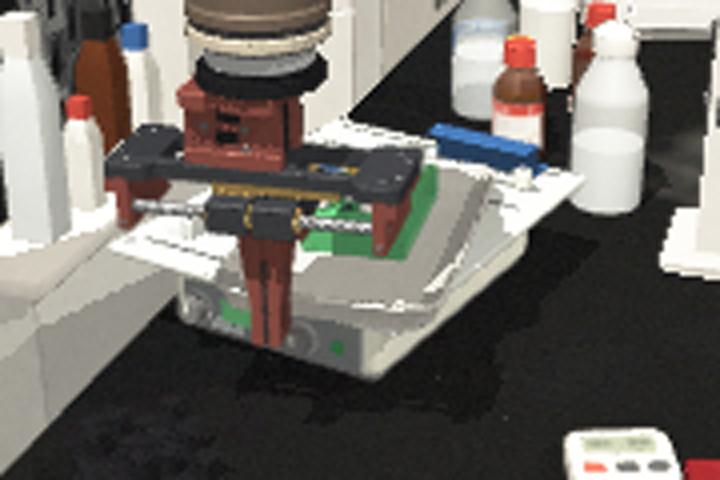

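Call:
{"api": "servo_tool", "payload": {"increments": [{"hand": -1,"xyz": [0.004,-0.002,0],"delta_rot": [0,0,0]},{"hand": -1,"xyz": [0.004,0,0],"delta_rot": [0,0,0]},{"hand": -1,"xyz": [0.004,0,0],"delta_rot": [0,0,0]},{"hand": -1,"xyz": [0.003,0,0],"delta_rot": [0,0,0]},{"hand": -1,"xyz": [0.002,0,0],"delta_rot": [0,0,0]},{"hand": -1,"xyz": [0.002,0.0,0],"delta_rot": [0,0,0]},{"hand": -1,"xyz": [0.002,0.0,0],"delta_rot": [0,0,0]}]}}

```text
t: 10.7
tool_pos: [0.3296, -0.2834, 0.104]
eef_rot: [3.002, 0.926, 0.001]
ft_force: [0.0, 0.7, 0.3]
width: 0.0006
```

```bash
python3 st.py; python3 -c "
from h import *
print(toS(status.get_obs()['tool_pos']))"
```

```text
t 10.7 q [ 0.571  0.286  0.033  2.187 -0.016  0.669 -0.358] p [ 0.3296 -0.2834  0.104 ] f [0.04 0.72 0.28] r 0.4347 ang -0.71
[[ 0.826  0.563  0.001]
 [ 0.563 -0.826  0.   ]
 [ 0.     0.    -1.   ]]
[[-189.0949882   -55.68542726]]
```

Call:
{"api": "servo_tool", "payload": {"increments": [{"hand": -1,"xyz": [0.003,0.0005,0],"delta_rot": [0,0,0]},{"hand": -1,"xyz": [0.003,0.0005,0],"delta_rot": [0,0,0]},{"hand": -1,"xyz": [0.003,0.0005,0],"delta_rot": [0,0,0]},{"hand": -1,"xyz": [0.003,0.0005,0],"delta_rot": [0,0,0]}]}}

```text
t: 11.1
tool_pos: [0.3394, -0.2788, 0.104]
eef_rot: [-3.002, -0.924, 0.002]
ft_force: [-5.2, -3.3, 3.7]
width: 0.0008
```

```bash
python3 st.py; python3 -c "
from h import *
print(toS(status.get_obs()['tool_pos']))"
```

```text
t 11.1 q [ 0.551  0.293  0.03   2.176 -0.013  0.674 -0.383] p [ 0.3394 -0.2788  0.104 ] f [-5.18 -3.29  3.72] r 0.4392 ang -0.688
[[ 0.827  0.563 -0.001]
 [ 0.563 -0.827  0.   ]
 [-0.001 -0.001 -1.   ]]
[[-178.42510702  -53.96166685]]
```

Call:
{"api": "servo_tool", "payload": {"increments": [{"hand": -1,"xyz": [0.003,0.0005,0],"delta_rot": [0,0,0]},{"hand": -1,"xyz": [0.003,0.0005,0],"delta_rot": [0,0,0]},{"hand": -1,"xyz": [0.003,0.0005,0],"delta_rot": [0,0,0]},{"hand": -1,"xyz": [0.003,0.0005,0],"delta_rot": [0,0,0]}]}}

```text
t: 11.5
tool_pos: [0.3504, -0.2737, 0.104]
eef_rot: [-3.002, -0.924, 0.002]
ft_force: [-4.5, -2.7, 3.2]
width: 0.0002
```

```bash
cat > tr.py <<'E'
import sys
from h import *
n=sys.argv[1]
c=shot('wrist',n+'.png');X=cloud(c);z=X[...,2];S=toS(X.reshape(-1,3)).reshape(384,512,2)
print('S',toS(status.get_obs()['tool_pos']).round(1),'f',status.get_obs()['ft_force'].round(2))
im=c['pixels'][0:290,:,::-1]; cv2.imwrite('pics/'+n+'z.png',cv2.resize(im,None,fx=1.5,fy=1.5))
E
python3 st.py; python3 tr.py w6
```

```text
t 11.5 q [ 0.531  0.301  0.026  2.163 -0.011  0.679 -0.408] p [ 0.3504 -0.2737  0.104 ] f [-4.54 -2.68  3.21] r 0.4447 ang -0.663
[[ 0.827  0.562 -0.001]
 [ 0.562 -0.827  0.   ]
 [-0.001 -0.001 -1.   ]]
S [[-165.7  -52.1]] f [-3.95 -2.34  1.52]
```

View pics/w6z.png

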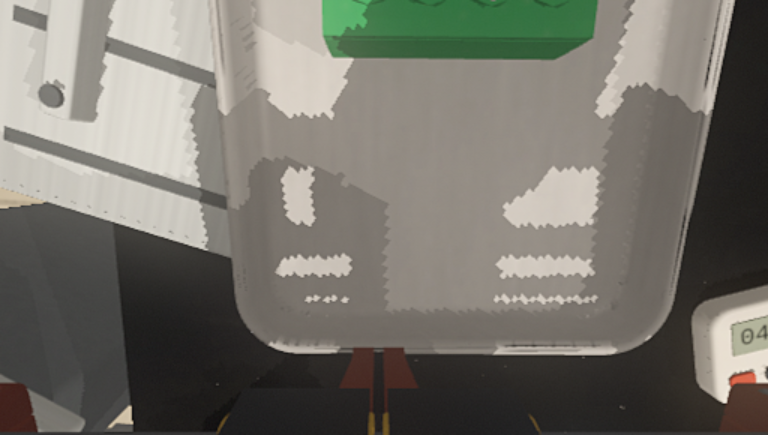

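```bash
cat > fit.py <<'E'
import sys
from h import *
c=load(sys.argv[1]); X=cloud(c);z=X[...,2];S=toS(X.reshape(-1,3)).reshape(384,512,2)
hsv=cv2.cvtColor(c['pixels'],cv2.COLOR_RGB2HSV)
t=((z>.0955)&(z<.103)&(hsv[...,1]<70)&(S[...,0]<95)).astype(np.uint8)
L=[];Rr=[]
# scan rows: outermost rim pixels within expected distance
P=S.copy()
guess=np.array([float(a) for a in sys.argv[2:5]]) # cx cy yaw
for it in range(4):
    cx,cy,a=guess; th=np.radians(a); ey=np.array([np.cos(th),np.sin(th)]); ex=np.array([np.sin(th),-np.cos(th)])
    rel=S-[cx,cy]; ty=rel@ey; tx=rel@ex
    tol=[12,8,5,4][it]
    res=[]
    def fit(m):
        q=S[m]; vx,vy,x0,y0=cv2.fitLine(q.astype(np.float32),cv2.DIST_HUBER,0,.01,.01).ravel(); return np.array([x0,y0]),np.array([vx,vy]),len(q)
    mr=(t>0)&(np.abs(tx-74.5)<tol)&(np.abs(ty)<95); ml=(t>0)&(np.abs(tx+74.5)<tol)&(np.abs(ty)<95); mb=(t>0)&(np.abs(ty+119.5)<tol)&(np.abs(tx)<50); mf=(t>0)&(np.abs(ty-119.5)<tol)&(np.abs(tx)<50)
    out={}
    for k,m in dict(r=mr,l=ml,b=mb,f=mf).items():
        if m.sum()>40: out[k]=fit(m)
    angs=[];w=[]
    for k,(p,d,n) in out.items():
        if d[0]<0: d=-d
        g=np.degrees(np.arctan2(d[1],d[0]))
        if k in 'bf': g=(g+90) if g<0 else g-90
        out[k]=(p,d,n,g)
        if k in 'rl': angs.append(g);w.append(n)
    if angs: a=np.average(angs,weights=w)
    th=np.radians(a); ey=np.array([np.cos(th),np.sin(th)]); ex=np.array([np.sin(th),-np.cos(th)])
    # median positions of bands, rim centre line ~ measured
    med={k:(np.median((S[m]-[cx,cy])@(ex if k in 'rl' else ey)),m.sum()) for k,m in dict(r=mr,l=ml,b=mb,f=mf).items() if m.sum()>40}
    dx=[med[k][0]-s*74.5 for k,s in (('r',1),('l',-1)) if k in med]; dy=[med[k][0]-s*119.5 for k,s in (('f',1),('b',-1)) if k in med]
    guess=np.array([cx,cy,a]); 
    guess[:2]+=ex*(np.mean(dx) if dx else 0)+ey*(np.mean(dy) if dy else 0)
print({k:(v[2],round(v[3],2)) for k,v in out.items()},{k:(round(float(v[0]),2)) for k,v in med.items()})
cx,cy,a=guess;th=np.radians(a); ey=np.array([np.cos(th),np.sin(th)]); ex=np.array([np.sin(th),-np.cos(th)])
print('tray',guess.round(2),'corner',(guess[:2]+74*ex+119*ey).round(1))
E
python3 fit.py w4 -56 -40 18; python3 fit.py w3 -56 -40 18; python3 fit.py w6 -36 -37 18
```

```text
{'r': (399, np.float32(17.97)), 'l': (349, np.float32(17.87)), 'b': (82, np.float32(17.92)), 'f': (234, np.float32(18.05))} {'r': 73.78, 'l': -73.78, 'b': -118.59, 'f': 118.59}
tray [-55.98 -39.48  17.92] corner [ 80.  -73.3]
{'r': (481, np.float32(18.07)), 'l': (507, np.float32(17.69)), 'b': (215, np.float32(17.8)), 'f': (323, np.float32(17.95))} {'r': 73.97, 'l': -74.45, 'b': -118.63, 'f': 118.61}
tray [-56.71 -39.49  17.88] corner [ 79.3 -73.4]
{'r': (2837, np.float32(17.6)), 'l': (2407, np.float32(17.69)), 'b': (1907, np.float32(17.56))} {'r': 73.29, 'l': -73.25, 'b': -119.5}
tray [-33.24 -37.78  17.64] corner [102.6 -72.2]
```

Call:
{"api": "servo_tool", "payload": {"increments": [{"hand": -1,"xyz": [0.003,0,0],"delta_rot": [0,0,0]},{"hand": -1,"xyz": [0.003,0,0],"delta_rot": [0,0,0]},{"hand": -1,"xyz": [0.003,0,0],"delta_rot": [0,0,0]},{"hand": -1,"xyz": [0.003,0,0],"delta_rot": [0,0,0]}]}}

```text
t: 11.95
tool_pos: [0.3614, -0.2665, 0.104]
eef_rot: [-3.002, -0.926, -0.0]
ft_force: [-3.6, -2.3, 0.9]
width: 0.0006
```

```bash
python3 tr.py w7; python3 fit.py w7 -21 -35 17.5
```

```text
S [[-153.2  -48.1]] f [-2.04 -0.37 -0.05]
{'r': (2877, np.float32(16.84)), 'l': (2376, np.float32(16.87)), 'b': (1912, np.float32(16.64))} {'r': 73.29, 'l': -73.26, 'b': -119.5}
tray [-20.43 -35.54  16.86] corner [114.9 -71.9]
```

Call:
{"api": "servo_tool", "payload": {"increments": [{"hand": -1,"xyz": [0.0015,0,0],"delta_rot": [0,0,0]},{"hand": -1,"xyz": [0.0015,0,0],"delta_rot": [0,0,0]}]}}

```text
t: 12.2
tool_pos: [0.3641, -0.2647, 0.104]
eef_rot: [-3.002, -0.926, -0.001]
ft_force: [-1.8, -2.0, -0.3]
width: 0.0006
```

Call:
{"api": "servo_tool", "payload": {"increments": [{"hand": -1,"xyz": [0.001,0,0],"delta_rot": [0,0,0]}]}}

```text
t: 12.3
tool_pos: [0.3649, -0.2641, 0.104]
eef_rot: [-3.002, -0.926, -0.001]
ft_force: [-4.9, -3.0, 1.0]
width: 0.0005
```

Call:
{"api": "servo_tool", "payload": {"increments": [{"hand": -1,"xyz": [0.001,0,0],"delta_rot": [0,0,0]}]}}

```text
t: 12.4
tool_pos: [0.365, -0.264, 0.104]
eef_rot: [-3.002, -0.926, 0.001]
ft_force: [-6.9, -3.9, 1.8]
width: 0.0003
```

```bash
python3 tr.py w8; python3 fit.py w8 -16 -34 16.8
```

```text
S [[-149.7  -46.8]] f [-6.23 -2.68  2.2 ]
{'r': (2887, np.float32(16.53)), 'l': (2374, np.float32(16.48)), 'b': (1914, np.float32(16.4))} {'r': 73.27, 'l': -73.28, 'b': -119.5}
tray [-16.3  -34.86  16.51] corner [118.8 -72. ]
```

The push stalled at about 8 N with the corner at roughly x 118, so the tray is home on the stop. Before going round to the side I check the shelf clearance.

Run:
```python
from h import *
for n in ('scene0','side0'):
    c=load(n);X=cloud(c).reshape(-1,3);m=(c['z_map'].ravel()>0)&(X[:,2]>.3)&(X[:,0]>.4)&(X[:,0]<.8)&(X[:,1]<-.1)&(X[:,1]>-.6)
    Q=X[m]
    for y in np.arange(-.55,-.15,.05):
        q=Q[abs(Q[:,1]-y)<.025]
        if len(q): i=q[:,0].argmin(); print(n,y.round(2),q[i].round(3),len(q), 'S',toS(q[i]).round(0))
plan((-165,-60),.105,16.5)
```

```text
scene0 -0.55 [ 0.71  -0.526  0.407] 265 S [[ 108. -395.]]
scene0 -0.5 [ 0.68  -0.476  0.406] 261 S [[  93. -339.]]
scene0 -0.45 [ 0.65  -0.428  0.402] 244 S [[  79. -284.]]
scene0 -0.4 [ 0.621 -0.376  0.406] 297 S [[  64. -226.]]
scene0 -0.35 [ 0.597 -0.351  0.37 ] 1268 S [[  49. -195.]]
scene0 -0.3 [ 0.624 -0.317  0.36 ] 593 S [[  84. -170.]]
scene0 -0.25 [ 0.732 -0.273  0.415] 59 S [[ 200. -158.]]
side0 -0.55 [ 0.711 -0.529  0.396] 276 S [[ 108. -398.]]
side0 -0.5 [ 0.679 -0.477  0.405] 263 S [[  92. -339.]]
side0 -0.45 [ 0.651 -0.428  0.402] 252 S [[  79. -284.]]
side0 -0.4 [ 0.62  -0.377  0.406] 316 S [[  64. -227.]]
side0 -0.35 [ 0.598 -0.35   0.366] 1538 S [[  50. -194.]]
side0 -0.3 [ 0.615 -0.322  0.359] 644 S [[  74. -173.]]
side0 -0.25 [ 0.727 -0.275  0.366] 115 S [[ 195. -158.]]
world target [ 0.354  -0.2809  0.105 ] shift tool [-0.0186  0.0078 -0.001 ] rot [-0.0004  0.0006  0.0274] cur S [[-149.7  -46.8]]
```

Call:
{"api": "servo_tool", "payload": {"increments": [{"hand": -1,"xyz": [-0.005,0,0],"delta_rot": [0,0,0]},{"hand": -1,"xyz": [-0.015,0,0],"delta_rot": [0,0,0]},{"hand": -1,"xyz": [-0.02,0,-0.01],"delta_rot": [0,0,0]},{"hand": -1,"xyz": [0,0.04,-0.02],"delta_rot": [0,0,0]},{"hand": -1,"xyz": [0,0.05,0],"delta_rot": [0,0,0]},{"hand": -1,"xyz": [0,0.04,0],"delta_rot": [0,0,-0.14]},{"hand": -1,"xyz": [0,0,0],"delta_rot": [0,0,-0.14]},{"hand": -1,"xyz": [0,0,0],"delta_rot": [0,0,-0.14]},{"hand": -1,"xyz": [0,0,0],"delta_rot": [0,0,-0.14]},{"hand": -1,"xyz": [0,0,0],"delta_rot": [0,0,-0.14]},{"hand": -1,"xyz": [0,0,0],"delta_rot": [0,0,-0.14]},{"hand": -1,"xyz": [0,0,0],"delta_rot": [0,0,-0.14]}]}}

```text
t: 13.65
tool_pos: [0.4068, -0.3935, 0.1343]
eef_rot: [2.205, 2.236, 0.003]
ft_force: [-0.5, -0.3, -0.0]
width: 0.0003
```

Call:
{"api": "servo_tool", "payload": {"increments": [{"hand": -1,"xyz": [0,0,0],"delta_rot": [0,0,-0.14]},{"hand": -1,"xyz": [0,0,0],"delta_rot": [0,0,-0.14]},{"hand": -1,"xyz": [0,0,0],"delta_rot": [0,0,-0.14]},{"hand": -1,"xyz": [0,0,0],"delta_rot": [0,0,-0.14]},{"hand": -1,"xyz": [0,0,0],"delta_rot": [0,0,-0.06]},{"hand": -1,"xyz": [0,0,0],"delta_rot": [0,0,0]}]}}

```text
t: 14.25
tool_pos: [0.4065, -0.3937, 0.1343]
eef_rot: [1.425, 2.798, 0.002]
ft_force: [0.3, -0.2, 0.1]
width: 0.0003
```

```bash
python3 st.py; python3 tr.py w9; python3 fit.py w9 -17 -35 16.5; python3 -c "
from h import *
plan((-73.5,-168),.105,106.5)"
```

```text
t 14.25 q [ 0.923  0.452 -0.31   1.842  0.173  0.873  1.159] p [ 0.4065 -0.3937  0.1343] f [ 0.27 -0.21  0.14] r 0.5659 ang -0.769
[[-0.588  0.809  0.002]
 [ 0.809  0.588  0.   ]
 [-0.001  0.002 -1.   ]]
S [[-146.2 -183. ]] f [ 0.66 -0.64 -0.6 ]
{'r': (1346, np.float32(16.47)), 'b': (1326, np.float32(16.49))} {'r': 74.5, 'b': -119.5}
tray [-18.56 -35.28  16.47] corner [116.5 -72.5]
world target [ 0.472 -0.359  0.105] shift tool [-0.0103  0.0734  0.0294] rot [0.0017 0.001  0.0555] cur S [[-146.2 -183. ]]
```

View pics/w9z.png

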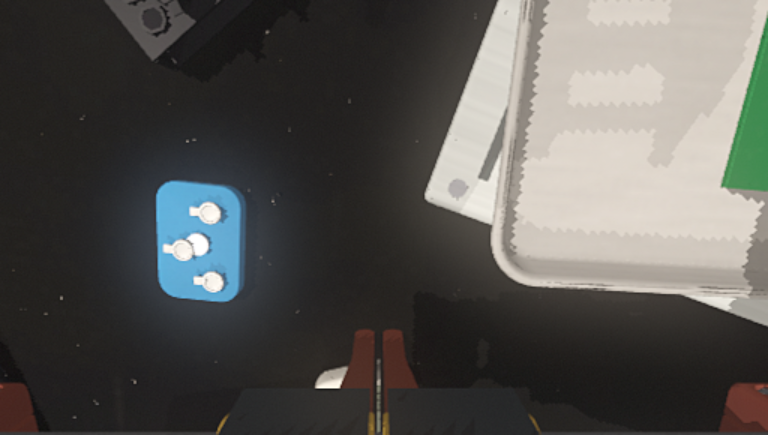

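Call:
{"api": "servo_tool", "payload": {"increments": [{"hand": -1,"xyz": [-0.01,0.035,0],"delta_rot": [0,0,0]},{"hand": -1,"xyz": [0,0.038,0],"delta_rot": [0,0,0.0555]},{"hand": -1,"xyz": [0,0,0.029],"delta_rot": [0,0,0]},{"hand": -1,"xyz": [0,0,0],"delta_rot": [0,0,0]},{"hand": -1,"xyz": [0,0,0],"delta_rot": [0,0,0]}]}}

```text
t: 14.8
tool_pos: [0.4701, -0.359, 0.105]
eef_rot: [-1.505, -2.756, -0.0]
ft_force: [1.0, 0.1, 0.2]
width: 0.0005
```

```bash
python3 st.py; python3 tr.py w10; python3 fit.py w10 -17 -35 16.5; python3 -c "
from h import *
plan((-73.5,-168),.105,106.5)"
```

```text
t 14.8 q [ 0.787  0.527 -0.293  1.799  0.195  0.846  0.973] p [ 0.4701 -0.359   0.105 ] f [1.   0.08 0.22] r 0.5915 ang -0.652
[[-0.54   0.841 -0.001]
 [ 0.841  0.54   0.001]
 [ 0.001 -0.    -1.   ]]
S [[ -75.2 -168.1]] f [-0.33  0.04  0.23]
{'r': (2905, np.float32(16.66)), 'b': (1713, np.float32(16.47))} {'r': 74.5, 'b': -119.5}
tray [-17.19 -34.69  16.66] corner [118.  -71.5]
world target [ 0.472 -0.359  0.105] shift tool [-0.0004  0.0017  0.0007] rot [ 0.0002  0.0004 -0.0002] cur S [[ -75.2 -168.1]]
```

View pics/w10z.png

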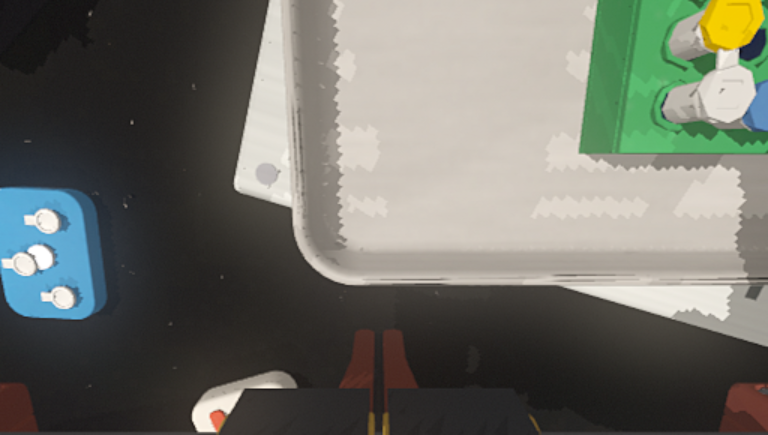

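Call:
{"api": "servo_tool", "payload": {"increments": [{"hand": -1,"xyz": [0.005,0,-0.002],"delta_rot": [0,0,0]},{"hand": -1,"xyz": [0.005,0,0],"delta_rot": [0,0,0]},{"hand": -1,"xyz": [0.005,0,0],"delta_rot": [0,0,0]},{"hand": -1,"xyz": [0.003,0,0],"delta_rot": [0,0,0]},{"hand": -1,"xyz": [0.002,0,0],"delta_rot": [0,0,0]},{"hand": -1,"xyz": [0.002,0,0],"delta_rot": [0,0,0]},{"hand": -1,"xyz": [0.0019,-0.0001,0],"delta_rot": [0,0,0.01]},{"hand": -1,"xyz": [0.0019,-0.0001,0],"delta_rot": [0,0,0.01]}]}}

```text
t: 15.65
tool_pos: [0.4567, -0.3373, 0.1071]
eef_rot: [1.533, 2.742, 0.001]
ft_force: [0.3, -2.2, 0.5]
width: -0.0001
```

Call:
{"api": "servo_tool", "payload": {"increments": [{"hand": -1,"xyz": [0.0019,-0.0001,0],"delta_rot": [0,0,0.01]},{"hand": -1,"xyz": [0.0019,-0.0001,0],"delta_rot": [0,0,0.01]},{"hand": -1,"xyz": [0.0019,-0.0001,0],"delta_rot": [0,0,0.01]}]}}

```text
t: 15.95
tool_pos: [0.4533, -0.3328, 0.1072]
eef_rot: [1.574, 2.718, 0.0]
ft_force: [0.1, -2.0, -1.1]
width: 0.0005
```

```bash
python3 st.py; python3 tr.py w11; python3 fit.py w11 -17 -32 15
```

```text
t 15.95 q [ 0.769  0.481 -0.29   1.871  0.183  0.814  0.905] p [ 0.4533 -0.3328  0.1072] f [ 0.12 -2.02 -1.12] r 0.5624 ang -0.633
[[-0.498  0.867  0.001]
 [ 0.867  0.498 -0.   ]
 [-0.001  0.    -1.   ]]
S [[ -84.1 -137.3]] f [-2.13 -1.69 -0.76]
{'r': (2735, np.float32(14.93)), 'b': (2246, np.float32(14.99))} {'r': 74.5, 'b': -119.5}
tray [-16.4  -30.77  14.93] corner [117.7 -71.6]
```

Call:
{"api": "servo_tool", "payload": {"increments": [{"hand": -1,"xyz": [0.0019,-0.0001,0],"delta_rot": [0,0,0.01]},{"hand": -1,"xyz": [0.0019,-0.0001,0],"delta_rot": [0,0,0.01]},{"hand": -1,"xyz": [0.0019,-0.0001,0],"delta_rot": [0,0,0.01]},{"hand": -1,"xyz": [0.0019,-0.0001,0],"delta_rot": [0,0,0.01]},{"hand": -1,"xyz": [0.0019,-0.0001,0],"delta_rot": [0,0,0.01]},{"hand": -1,"xyz": [0.0019,-0.0001,0],"delta_rot": [0,0,0.01]}]}}

```text
t: 16.6
tool_pos: [0.4474, -0.3228, 0.1072]
eef_rot: [1.654, 2.67, 0.0]
ft_force: [0.5, -2.4, -1.0]
width: 0.0005
```

```bash
python3 st.py; python3 tr.py w12; python3 fit.py w12 -16 -26 11.5
```

```text
t 16.6 q [ 0.753  0.464 -0.279  1.898  0.172  0.802  0.843] p [ 0.4474 -0.3228  0.1072] f [ 0.46 -2.41 -0.99] r 0.5517 ang -0.625
[[-0.445  0.895  0.001]
 [ 0.895  0.445 -0.   ]
 [-0.     0.001 -1.   ]]
S [[ -87. -126.]] f [-1.52 -2.66  0.44]
{'r': (2737, np.float32(11.81)), 'b': (2241, np.float32(11.86))} {'r': 74.5, 'b': -119.5}
tray [-13.84 -23.36  11.81] corner [117.8 -71.4]
```

Call:
{"api": "servo_tool", "payload": {"increments": [{"hand": -1,"xyz": [0.0019,-0.0001,0],"delta_rot": [0,0,0.01]},{"hand": -1,"xyz": [0.0019,-0.0001,0],"delta_rot": [0,0,0.01]},{"hand": -1,"xyz": [0.0019,-0.0001,0],"delta_rot": [0,0,0.01]},{"hand": -1,"xyz": [0.0019,-0.0001,0],"delta_rot": [0,0,0.01]},{"hand": -1,"xyz": [0.0019,-0.0001,0],"delta_rot": [0,0,0.01]},{"hand": -1,"xyz": [0.0019,-0.0001,0],"delta_rot": [0,0,0.01]}]}}

```text
t: 17.25
tool_pos: [0.4421, -0.3127, 0.1072]
eef_rot: [1.734, 2.619, 0.001]
ft_force: [-0.2, -3.5, -0.0]
width: 0.0001
```

```bash
python3 st.py; python3 tr.py w13; python3 fit.py w13 -12 -18 8.5
```

```text
t 17.25 q [ 0.736  0.449 -0.268  1.923  0.162  0.79   0.78 ] p [ 0.4421 -0.3127  0.1072] f [-0.23 -3.54 -0.02] r 0.5415 ang -0.616
[[-0.391  0.921  0.001]
 [ 0.921  0.391  0.   ]
 [-0.     0.001 -1.   ]]
S [[ -89.3 -114.8]] f [-0.47 -1.89  1.03]
{'r': (2772, np.float32(8.69)), 'b': (2254, np.float32(8.67))} {'r': 74.49, 'b': -119.5}
tray [-11.   -16.27   8.69] corner [117.8 -71.4]
```

Call:
{"api": "servo_tool", "payload": {"increments": [{"hand": -1,"xyz": [0.0019,-0.0001,0],"delta_rot": [0,0,0.01]},{"hand": -1,"xyz": [0.0019,-0.0001,0],"delta_rot": [0,0,0.01]},{"hand": -1,"xyz": [0.0019,-0.0001,0],"delta_rot": [0,0,0.01]}]}}

```text
t: 17.6
tool_pos: [0.4396, -0.3075, 0.1071]
eef_rot: [1.773, 2.593, 0.001]
ft_force: [-1.4, -3.2, 0.1]
width: 0.0005
```

Call:
{"api": "servo_tool", "payload": {"increments": [{"hand": -1,"xyz": [0.0019,-0.0001,0],"delta_rot": [0,0,0.01]},{"hand": -1,"xyz": [0.0019,-0.0001,0],"delta_rot": [0,0,0.01]}]}}

```text
t: 17.8
tool_pos: [0.438, -0.3045, 0.1072]
eef_rot: [1.799, 2.575, -0.0]
ft_force: [-2.0, -5.9, -1.9]
width: 0.0005
```

```bash
python3 st.py; python3 tr.py w14; python3 fit.py w14 -9 -11 6
```

```text
t 17.8 q [ 0.72   0.436 -0.259  1.943  0.154  0.78   0.726] p [ 0.438  -0.3045  0.1072] f [-2.02 -5.85 -1.93] r 0.5335 ang -0.608
[[-0.344  0.939  0.001]
 [ 0.939  0.344 -0.001]
 [-0.001  0.    -1.   ]]
S [[ -91.  -105.9]] f [-2.1  -4.34 -0.6 ]
{'r': (2776, np.float32(6.19)), 'b': (2258, np.float32(6.18))} {'r': 74.48, 'b': -119.5}
tray [ -8.51 -10.94   6.19] corner [117.8 -71.7]
```

Call:
{"api": "servo_tool", "payload": {"increments": [{"hand": -1,"xyz": [0.0019,0,0],"delta_rot": [0,0,0.01]},{"hand": -1,"xyz": [0.0019,0,0],"delta_rot": [0,0,0.01]}]}}

```text
t: 18.05
tool_pos: [0.4365, -0.3014, 0.1072]
eef_rot: [1.825, 2.556, -0.001]
ft_force: [-0.6, -6.8, -1.2]
width: 0.0002
```

Call:
{"api": "servo_tool", "payload": {"increments": [{"hand": -1,"xyz": [0.0015,0,0],"delta_rot": [0,0,0.007]}]}}

```text
t: 18.15
tool_pos: [0.4359, -0.3002, 0.1072]
eef_rot: [1.834, 2.549, -0.001]
ft_force: [-2.5, -7.8, -0.6]
width: 0.0005
```

```bash
python3 st.py; python3 tr.py w15; python3 fit.py w15 -6 -7 4
```

```text
t 18.15 q [ 0.711  0.43  -0.253  1.953  0.151  0.775  0.696] p [ 0.4359 -0.3002  0.1072] f [-2.5  -7.8  -0.65] r 0.5293 ang -0.603
[[-0.318  0.948  0.   ]
 [ 0.948  0.318 -0.001]
 [-0.001 -0.    -1.   ]]
S [[ -91.7 -101.2]] f [-2.1  -6.8  -0.01]
{'r': (2768, np.float32(4.65)), 'b': (2266, np.float32(4.68))} {'r': 74.5, 'b': -119.5}
tray [-6.78 -8.47  4.65] corner [117.8 -72.6]
```

Call:
{"api": "servo_tool", "payload": {"increments": [{"hand": -1,"xyz": [0.0015,0,0],"delta_rot": [0,0,0.008]},{"hand": -1,"xyz": [0.0015,0,0],"delta_rot": [0,0,0.008]}]}}

```text
t: 18.4
tool_pos: [0.4348, -0.2978, 0.1072]
eef_rot: [1.854, 2.534, -0.002]
ft_force: [-2.6, -9.9, -1.4]
width: 0.0006
```

Call:
{"api": "servo_tool", "payload": {"increments": [{"hand": -1,"xyz": [0.0015,0,0],"delta_rot": [0,0,0.008]}]}}

```text
t: 18.5
tool_pos: [0.4342, -0.2966, 0.1072]
eef_rot: [1.865, 2.527, -0.002]
ft_force: [-2.9, -9.4, -1.0]
width: 0.0002
```

```bash
python3 st.py; python3 tr.py w16; python3 fit.py w16 -4 -6 2.5
```

```text
t 18.5 q [ 0.703  0.424 -0.248  1.962  0.148  0.771  0.669] p [ 0.4342 -0.2966  0.1072] f [-2.94 -9.4  -1.  ] r 0.5258 ang -0.599
[[-0.295  0.956  0.   ]
 [ 0.956  0.295 -0.002]
 [-0.002 -0.    -1.   ]]
S [[-92.4 -97.2]] f [-2.14 -7.42 -0.49]
{'r': (2780, np.float32(3.34)), 'b': (2268, np.float32(3.37))} {'r': 74.5, 'b': -119.5}
tray [-5.33 -6.46  3.34] corner [117.8 -73.4]
```

Call:
{"api": "servo_tool", "payload": {"increments": [{"hand": -1,"xyz": [0.0015,0,0],"delta_rot": [0,0,0.008]}]}}

```text
t: 18.65
tool_pos: [0.4337, -0.2954, 0.1072]
eef_rot: [1.875, 2.519, -0.003]
ft_force: [-2.5, -9.8, -0.2]
width: 0.0001
```

Call:
{"api": "servo_tool", "payload": {"increments": [{"hand": -1,"xyz": [0.0015,0,0],"delta_rot": [0,0,0.008]}]}}

```text
t: 18.75
tool_pos: [0.4331, -0.2941, 0.1072]
eef_rot: [1.885, 2.511, -0.003]
ft_force: [-3.8, -11.1, -0.9]
width: 0.0004
```

```bash
python3 st.py; python3 tr.py w17; python3 fit.py w17 -4 -5 2
```

```text
t 18.75 q [ 0.697  0.42  -0.245  1.968  0.146  0.769  0.651] p [ 0.4331 -0.2941  0.1072] f [ -3.77 -11.07  -0.92] r 0.5235 ang -0.597
[[-0.279  0.96   0.   ]
 [ 0.96   0.279 -0.002]
 [-0.002 -0.001 -1.   ]]
S [[-92.7 -94.6]] f [-3.76 -9.83  0.01]
{'r': (2754, np.float32(2.57)), 'b': (2279, np.float32(2.57))} {'r': 74.5, 'b': -119.5}
tray [-4.37 -5.06  2.57] corner [117.8 -73.7]
```

View pics/w17z.png

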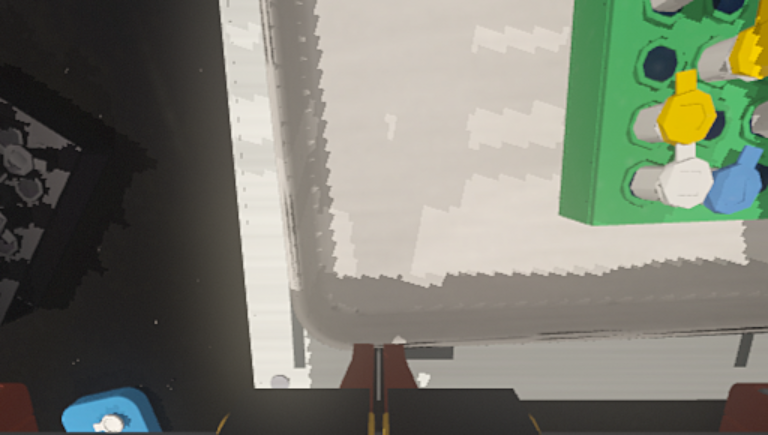

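Call:
{"api": "servo_tool", "payload": {"increments": [{"hand": -1,"xyz": [0.0012,0,0],"delta_rot": [0,0,0.006]}]}}

```text
t: 18.9
tool_pos: [0.4327, -0.2932, 0.1072]
eef_rot: [1.893, 2.506, -0.003]
ft_force: [-3.1, -10.9, 0.1]
width: 0.0003
```

Call:
{"api": "servo_tool", "payload": {"increments": [{"hand": -1,"xyz": [0.001,0,0],"delta_rot": [0,0,0.005]}]}}

```text
t: 19.0
tool_pos: [0.4324, -0.2924, 0.1072]
eef_rot: [1.899, 2.501, -0.004]
ft_force: [-4.4, -11.0, -0.9]
width: 0.0006
```

```bash
python3 tr.py w18; python3 fit.py w18 -4 -4 1.5
```

```text
S [[-93.  -92.8]] f [ -2.77 -11.09  -1.24]
{'r': (2784, np.float32(2.02)), 'b': (2269, np.float32(2.08))} {'r': 74.5, 'b': -119.5}
tray [-3.8  -4.07  2.02] corner [117.7 -73.8]
```

Call:
{"api": "servo_tool", "payload": {"increments": [{"hand": -1,"xyz": [0.001,0,0],"delta_rot": [0,0,0.005]}]}}

```text
t: 19.15
tool_pos: [0.432, -0.2917, 0.1072]
eef_rot: [1.905, 2.496, -0.004]
ft_force: [-3.1, -12.2, -0.6]
width: 0.0004
```

Call:
{"api": "servo_tool", "payload": {"increments": [{"hand": -1,"xyz": [0.0008,0,0],"delta_rot": [0,0,0.004]}]}}

```text
t: 19.25
tool_pos: [0.4318, -0.291, 0.1073]
eef_rot: [1.91, 2.492, -0.004]
ft_force: [-3.8, -12.6, -1.6]
width: 0.0004
```

```bash
python3 tr.py w19; python3 fit.py w19 -4 -4 1.5
```

```text
S [[-93.2 -91.3]] f [ -3.69 -12.21  -1.07]
{'r': (2730, np.float32(1.56)), 'b': (2268, np.float32(1.53))} {'r': 74.5, 'b': -119.5}
tray [-3.31 -3.18  1.56] corner [117.7 -73.9]
```

View pics/w19z.png

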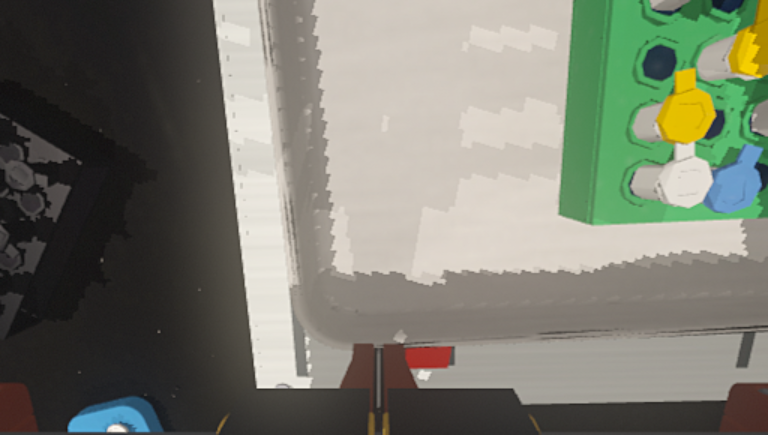

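The red catch has appeared at zoom (430,357) beside the tray rim. I check its height before letting go.

```bash
cat > red.py <<'E'
import sys
from h import *
c=load(sys.argv[1]);X=cloud(c);z=X[...,2];S=toS(X.reshape(-1,3)).reshape(384,512,2);p=c['pixels'].astype(int)
m=(p[...,0]>140)&(p[...,1]<70)&(p[...,2]<70)&(abs(S[...,0]+72)<25)&(abs(S[...,1]+82)<25)
print('red',m.sum(),np.percentile(z[m],[5,50,95]).round(4),np.percentile(S[m],[2,98],axis=0).round(1))
E
python3 red.py w19
```

```text
red 372 [0.0814 0.0853 0.0884] [[-81.5 -99.7]
 [-64.7 -88.2]]
```

Call:
{"api": "servo_tool", "payload": {"increments": [{"hand": -1,"xyz": [-0.001,0,0],"delta_rot": [0,0,0]},{"hand": -1,"xyz": [-0.001,0,0],"delta_rot": [0,0,0]},{"hand": -1,"xyz": [-0.001,0,0],"delta_rot": [0,0,0]}]}}

```text
t: 19.6
tool_pos: [0.4334, -0.2913, 0.1071]
eef_rot: [1.909, 2.495, 0.0]
ft_force: [-0.9, -3.0, 1.5]
width: 0.0003
```

Call:
{"api": "servo_tool", "payload": {"increments": [{"hand": -1,"xyz": [-0.002,0,0],"delta_rot": [0,0,0]},{"hand": -1,"xyz": [-0.003,0,0],"delta_rot": [0,0,0]},{"hand": -1,"xyz": [-0.005,0,0],"delta_rot": [0,0,0]}]}}

```text
t: 19.9
tool_pos: [0.4367, -0.3, 0.1071]
eef_rot: [-1.907, -2.497, -0.002]
ft_force: [0.1, -0.5, 1.3]
width: 0.0003
```

```bash
python3 tr.py w20; python3 fit.py w20 -4 -4 1.5; python3 red.py w20
```

```text
S [[ -91.  -102.8]] f [ 0.19 -0.65 -0.02]
{'r': (2873, np.float32(1.66)), 'b': (2085, np.float32(1.53))} {'r': 74.5, 'b': -119.5}
tray [-3.18 -3.86  1.66] corner [117.9 -74.4]
red 391 [0.0812 0.0852 0.0884] [[ -80.3 -100.1]
 [ -64.8  -88.2]]
```

View pics/w20z.png

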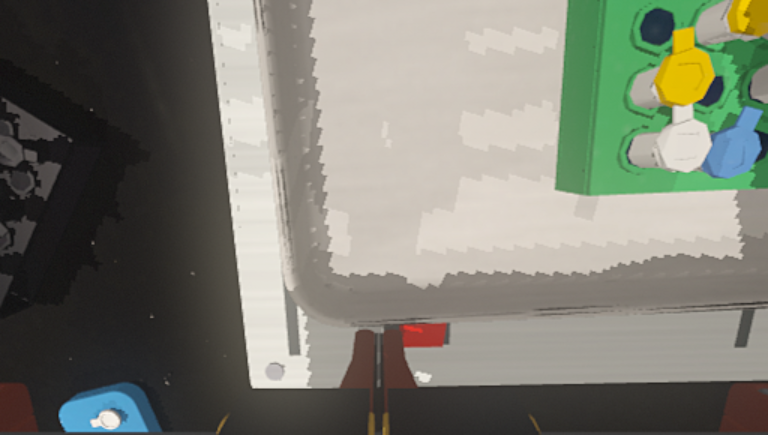

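The tray is held: the catch is up (top at z≈0.088) and the corner is at x≈118. Its yaw is about 1.6°, close to the 2° limit, so I lift clear and measure again from above.

Call:
{"api": "servo_tool", "payload": {"increments": [{"hand": -1,"xyz": [-0.03,0,0],"delta_rot": [0,0,0]},{"hand": -1,"xyz": [-0.03,0,-0.03],"delta_rot": [0,0,0]},{"hand": -1,"xyz": [-0.02,0,-0.05],"delta_rot": [0,0,0]},{"hand": -1,"xyz": [0,0,-0.05],"delta_rot": [0,0,0]},{"hand": -1,"xyz": [0,0,-0.05],"delta_rot": [0,0,0]},{"hand": -1,"xyz": [0,0.03,-0.05],"delta_rot": [0,0,0]},{"hand": -1,"xyz": [0,0.03,-0.03],"delta_rot": [0,0,0]},{"hand": -1,"xyz": [0,0.03,0],"delta_rot": [0,0,0]},{"hand": -1,"xyz": [0,0,0],"delta_rot": [0,0,0]},{"hand": -1,"xyz": [0,0,0],"delta_rot": [0,0,0]}]}}

```text
t: 20.95
tool_pos: [0.5399, -0.3536, 0.3557]
eef_rot: [-1.906, -2.496, -0.001]
ft_force: [0.1, -0.7, -0.3]
width: 0.0002
```

```bash
python3 st.py; python3 tr.py w21; python3 fit.py w21 -4 -4 1.6; python3 red.py w21
```

```text
t 20.95 q [ 0.678  0.398 -0.253  1.365  0.098  1.391  0.693] p [ 0.5399 -0.3536  0.3557] f [ 0.14 -0.71 -0.27] r 0.6453 ang -0.58
[[-0.263  0.965 -0.   ]
 [ 0.965  0.263  0.001]
 [ 0.001 -0.    -1.   ]]
S [[  -7.8 -182.1]] f [-0.72  0.27  0.14]
{'r': (651, np.float32(1.66)), 'b': (351, np.float32(1.58))} {'r': 74.5, 'b': -119.5}
tray [-3.46 -4.74  1.66] corner [117.6 -75.3]Traceback (most recent call last):
  File "red.py", line 5, in <module>
    print('red',m.sum(),np.percentile(z[m],[5,50,95]).round(4),np.percentile(S[m],[2,98],axis=0).round(1))
                        ~~~~~~~~~~~~~^^^^^^^^^^^^^^^^
    return _quantile_unchecked(
        a, q, axis, out, overwrite_input, method, keepdims, weights)
    return _ureduce(a,
                    func=_quantile_ureduce_func,
    ...<5 lines>...
                    overwrite_input=overwrite_input,
                    method=method)
    r = func(a, **kwargs)
    result = _quantile(arr,
                       quantiles=q,
    ...<2 lines>...
                       out=out,
                       weights=wgt)
    slices_having_nans = np.isnan(arr[-1, ...])
                                  ~~~^^^^^^^^^
IndexError: index -1 is out of bounds for axis 0 with size 0
```

View pics/w21z.png

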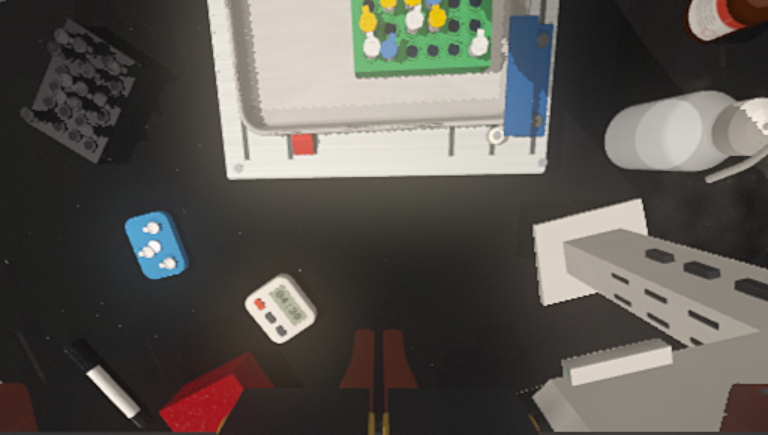

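Run:
```python
from h import *
c=load('w21');X=cloud(c);z=X[...,2];S=toS(X.reshape(-1,3)).reshape(384,512,2)
g=cv2.cvtColor(c['pixels'],cv2.COLOR_RGB2GRAY).astype(float)
def fit(P):
    vx,vy,x0,y0=cv2.fitLine(P.astype(np.float32),cv2.DIST_HUBER,0,1e-3,1e-3).ravel(); return np.degrees(np.arctan(vy/vx)),y0-vy/vx*x0
# platform -y edge: strongest gradient per column near row ~117
pts=[]
for u in range(165,355):
    col=g[108:126,u]; d=-np.diff(col); k=np.argmax(d)
    if 0<k<len(d)-1:
        den=d[k-1]-2*d[k]+d[k+1]; o=0.5*(d[k-1]-d[k+1])/den if den else 0
        pts.append((u,108+k+o+.5))
P=toS(onplane(c,pts,.078)); print('plat edge',fit(P),len(P))
# right edge (hook end) columns per row
pts=[]
for v in range(20,112):
    row=g[v,355:380]; d=-np.diff(row); k=np.argmax(d)
    if 0<k<len(d)-1: pts.append((355+k+.5,v))
P=toS(onplane(c,pts,.078)); 
vx,vy,x0,y0=cv2.fitLine(P.astype(np.float32),cv2.DIST_HUBER,0,1e-3,1e-3).ravel(); print('end edge',np.degrees(np.arctan(-vx/vy)),x0)
# tray side rim edge via depth: last row with z>.095 per column
pts=[]
for u in range(185,325):
    k=np.where((z[60:105,u]>.0945)&(z[60:105,u]<.104))[0]
    if len(k): pts.append((u,60+k.max()+.5))
P=toS(onplane(c,pts,.0985)); print('tray side',fit(P),len(P),P[:,0].min(),P[:,0].max())
p=c['pixels'].astype(int); m=(p[...,0]-p[...,1]>60)&(p[...,0]-p[...,2]>60)&(S[...,0]<-40)&(S[...,0]>-110)&(S[...,1]>-115)&(S[...,1]<-70)
print('red',m.sum(),np.percentile(z[m],[5,50,95]).round(4),S[m].min(0),S[m].max(0))
```

```text
plat edge (np.float32(0.115685254), np.float32(-120.8907)) 190
end edge 0.18297824 147.97874
tray side (np.float32(1.6565373), np.float32(-81.812035)) 140 -91.76890901480591 87.24951397441086
red 185 [0.0814 0.0865 0.0891] [-82.34806004 -99.69433587] [-64.30875846 -83.2597885 ]
```

In this view the tray is 1.5° off the shaker's x, measured against the platform edges. The catch is up (z≈0.089), the corner is at x≈117.6, the buffer is pressed about 5–6 mm, and the hand is clear. I hand in.

```bash
python3 -c "
from h import *
print(status.get_obs()['ft_force'].round(2)); print(env.job_done())"
```

```text
[-0.72  0.27  0.14]
the job is handed in; nothing more can be done
None
```

The tray is docked: I pushed it endwise onto the hook's stop at about 8 N. I then swung it in from near the free end with at most about 13 N, until the red catch popped up. After that I backed off, lifted clear and handed in at about 21 s.

**Last checks, from above:**

| Check | Measured | Limit |
|---|---|---|
| Hook corner x in the shaker frame | about 117.6 mm | above 110 mm |
| Catch top above the bench | about 88–89 mm, so up about 10 mm | over 7 mm up |
| Buffer pressed in, worked out from the tray's position | about 5–6 mm | over 3 mm |
| Tray angle to the shaker's x | about 1.5° | 2° |

The rack stands in the tray, the other things looked undisturbed, and the hand was touching nothing.

**Margin and disagreement:**
- **Angle:** it has only about 0.5° to spare. The hook-end corner sits 3–4 mm short of the roller, at y -75 against -78.5. I left it rather than nudge it again.
- **Two readings differ:** the angle came out as 1.66° in my first shaker frame and 1.5° against the platform edges seen in the last view. Both are within the limit.

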